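# Ready the glue, then hold the knot clamp open to its mark

## Task

Get ready for gluing a bracelet knot: lift the closed glue bottle off its cork coaster, turn it upside down for about a second so that the glue runs to the cap, then stand it upright on the coaster again and let go of it. Then pull the clamp's sprung slide out by its blue knob until its black pointer stands at the red mark, and finish while still holding it there, so that I can lay the knot between the jaws. Leave the bead box, the green bangle and the binder clip where they are.

Things in the scene. Friction and masses are not known exactly. Their poses are not given: they have to be found in the camera images.
- bottle: Closed white glue bottle with a yellow band and an orange cap, 125 tall, round; the body is 40 across from the underside up to 85, then tapers to the cap (25 to 18 across, from 97 to 125). About 90 g, weight centred about 50 above the underside. Loose, standing on the coaster. Origin: centre of the underside; z runs up through the cap.
- coaster: Round cork coaster, 90 across, 8 thick, fixed to the table. Origin: centre of its underside, on the table.
- jig: Knot clamp fixed to the table: wooden base 280 (x) by 110 (y) by 12, steel slide along its x axis. Origin: centre of the base's underside. The slide is pulled out along the jig's own -x, roughly towards the robot (jig turned up to 0.35 rad). A dark bridge crosses the slide (x -2 to 20, top at 33); the jaws, at +x over 120 from the knob, top out at 42; all else but the knob is under 33.
- slide (a joint): How far the slide is pulled out, in m: 0 = home (jaws shut), up to 0.06. A spring pulls it home: about 3.6 N at 0, rising 0.09 N per mm; let go, it runs home. The mark stands somewhere between 0.022 and 0.048.
- knob (a point): Grip point on the axis of the slide's upright blue knob, a round post 24 across, which stands from 26 to 78 above the table; this point is 60 above the table. It moves with the slide.
- pointer (a point): Tip of the slide's thin black pointer, beside the knob at the knob's own x in the jig frame, 35 to the jig's -y side, 28 above the table. It moves with the slide.
- mark: Red mark clip standing on the white scale strip of the jig (13 above the table), fixed, 3 thick blade 16 wide, 14 high, with a 10 by 10 foot. Origin: centre of its underside, in the middle of the blade. The pointer stands at the mark when both have the same x in the jig's frame. Its axes are parallel to the jig's.
- beadbox: Bystander: clear open box with beads, 90 by 54 by 28, loose. Origin: centre of the underside.
- bangle: Bystander: green bangle lying flat, 70 across, 10 high, loose. Origin: centre of the underside.
- clip: Bystander: black binder clip with wire loops, about 50 by 40 by 15, loose. Origin: on its underside, in the middle of the black part.
There are look-alikes about, which are no part of the job. Leave any purple look-alike of the bottle alone.

How it is judged:
By the outcome, as a careful person would: the job done as asked, in the order asked, and still so for the second after the job is handed in, while the arm keeps its last pose, push and grip.
It also fails if it takes over 67 s, if anything falls off the work surface, if the arm or the gripper's body presses on something with over 40 N, if the wrist force passes 120 N, or if a joint passes its speed limit or range.

## Robot

A 6-joint arm with a two-finger parallel gripper is mounted at the origin on the work surface. World frame = base frame: x ahead of the robot, y to its left, z up, the work surface at z = 0. Lengths are in mm, angles in rad, forces in N, time in s.
With the tool pointing down it reaches from about 400 to 925 mm from the base axis. Payload 12.5 kg.
Tool frame: the origin (TCP) lies between the finger pads; the fingertips stand 11 mm ahead of it and the grasp point (between the pads) lies 8 mm behind it (env.tip_extent is the distance from the TCP to the fingertips, in mm); x points along the fingers, z is the direction in which the jaws open and shut, and the axes are right-handed (so a half turn about x gives the same grasp; the last joint's range is limited). The gripper opens to 95 mm and grips with 3 to 60 N. Pads are 20 mm wide; open, the fingers measure 119 mm over their backs; the gripper's body (75 mm by 180 mm) begins 59 mm behind the grasp point.
Start: joints at [-1.207, 0.491, 1.559, -0, 1.092, -0.106], TCP at [282.967, -557.293, 225.661] pointing down, gripper open.
Joint ranges: [-3.1, 3.1], [-0.84, 2.19], [0.05, 2.79], [-1.13, 4.28], [0.06, 2.93], [-2.69, 2.69]. Speed limits (rad/s): [2.22, 2.22, 2.79, 3.14, 3.14, 3.14].

## Interface

Orientations are given as [roll, pitch, yaw] about the fixed x, y, z axes, in that order (R = Rz(yaw) Ry(pitch) Rx(roll)).
In Python, from cell import status, imaging, env gives the robot as it stands. The module is installed in compiled form; this text tells all that it offers.
- The arm moves only by the tool apply_moves, never from a script. Its argument "increments" is a list of rows, each a list of 5 numbers: the closure, from 0 (fully open) to 1 (shut), then the shift along the tool's x, y, z in mm, then the turn about the tool's x in degrees. A call has 1 to 10 rows; each row shifts and turns the commanded pose from where the row before left it, along the tool's axes as they then stand; what a row does not reach is not made up. A row lasts 1/10 s, in which the tool goes at most 50 mm and 8.59 degrees, less where a joint would pass 70% of its speed; a pose out of reach is approached as far as the arm can. A call with a gripper value outside its range is refused whole. The fingers move at their own pace and stop on an object; the grip force is fixed at half the most. Time passes only in rows, so rows that do not move let the fingers close. It gives the time, the measured TCP pose, the force and the opening at its end, in the units of the state.
- status.state(): the state, without advancing time (a new reading comes with each control period).
- imaging.read_camera(name): name is "side" or "top"; returns a dict with "pixels" (480x640x3 uint8, red, green, blue), "fovy" (degrees; the focal length in pixels is half the picture's height over the tangent of half this angle, whatever the lens; pixels are square), "cx", "cy" (the principal point, pixels), "distortion" ([k1, k2, p1, p2, k3] as OpenCV has them; the pictures are not rectified), "R" (3x3) and "t" (3): a world point X has camera coordinates R X + t. Camera axes: x right, y down, z forward; pixel columns grow to the right and rows downward; lengths in mm; the calibration is good to about 2 mm. A picture is of the moment at which its call begins. There is no depth.
- env.job_done(): hands the job in, once; it reports no verdict.
The state is a dict: "t": time; "joints": joint angles; "qvel": joint speeds; "tau": joint torques, N m; "eef_pos": TCP position; "tcp_rot": TCP orientation; "ft_force": force on the tool from outside, world axes, zero at the start; "moment": the same for the moment, N m; "opening": opening from 0.0 (shut) to 1.0 (fully open).
Only numpy, scipy, OpenCV 4.12 (cv2) and the standard library are available. Lean on these libraries where they do the work, as an engineer would, in place of code of your own. Each camera call takes 0.05 s, during which the arm holds its last target. There are 200 camera calls.

## Working session

There is one attempt and no reset: what is moved stays moved. The work goes in short steps, Python scripts to look and compute and a tool call to move; the robot and the scene stay as the last step left them, time stands still between calls to the robot, and variables do not carry over. Pictures are saved under pics/ and viewed, about 8 in all and at most 12, crops included, and the job is handed in when it is done.

Besides the shell and the picture viewer there is one more tool, called as a command line: name --pt "numbers of a row" for each row, then --argument value for the rest. apply_moves: Moves the arm, as the interface text tells. Its arguments: {"type":"object","properties":{"increments":{"type":"array"}},"required":["increments"]}

```bash
mkdir -p pics; cat > h.py <<'E'
import numpy as np, cv2
from cell import status, imaging, env
def cam(n):
    c=imaging.read_camera(n); f=240/np.tan(np.radians(c['fovy'])/2)
    c['K']=np.array([[f,0,c['cx']],[0,f,c['cy']],[0,0,1]]); c['D']=np.array(c['distortion'],float)
    c['R']=np.array(c['R']); c['t']=np.array(c['t']); return c
def save(c,fn,crop=None,s=1):
    p=c['pixels'][:,:,::-1]
    if crop: x0,y0,x1,y1=crop; p=p[y0:y1,x0:x1]
    cv2.imwrite('pics/'+fn,cv2.resize(p,None,fx=s,fy=s,interpolation=cv2.INTER_CUBIC))
def ray(c,uv):
    q=cv2.undistortPoints(np.array([[uv]],float),c['K'],c['D'])[0,0]
    return -c['R'].T@c['t'], c['R'].T@np.array([q[0],q[1],1])
def onz(c,uv,z):
    o,d=ray(c,uv); return o+d*(z-o[2])/d[2]
def proj(c,X):
    return cv2.projectPoints(np.array(X,float).reshape(-1,3),cv2.Rodrigues(c['R'])[0],c['t'],c['K'],c['D'])[0][:,0]
E
python3 - <<'E'
from h import *
a=cam('side');b=cam('top');save(a,'s0.png');save(b,'t0.png')
for c in(a,b): print(-c['R'].T@c['t'],c['K'][0,0])
print(status.state())
E
```

```text
[143.32534912 510.94630694 711.84336243] 594.8124960689953
[447.07273616 -31.69052329 779.58994285] 459.47092775289764
{'t': 0.1, 'joints': array([-1.20664057e+00,  4.91475176e-01,  1.55938236e+00, -3.47996443e-06,
        1.09167935e+00, -1.05598501e-01]), 'qvel': array([-0.00103674,  0.00052662, -0.00163332,  0.00098534,  0.00082389,
       -0.00086361]), 'tau': array([ 3.16513520e-03, -6.13625193e+01, -2.58606255e+01,  6.94206543e-02,
        4.70120204e-02, -7.16178579e-05]), 'eef_pos': array([ 282.86704415, -557.1048994 ,  225.13726692]), 'tcp_rot': array([3.03926305, 1.56985209, 1.93822259]), 'ft_force': array([ 0.13768189,  1.04151331, -0.52913708]), 'moment': array([-0.00516048, -0.05183948,  0.07544093]), 'opening': 0.9987464374275565}
```

View pics/s0.png

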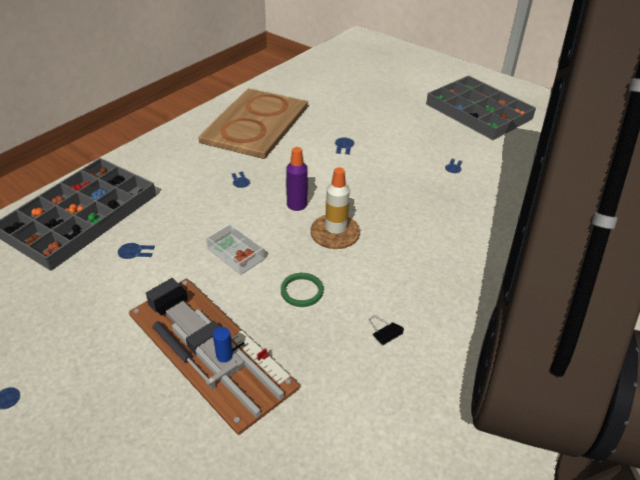

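View pics/t0.png

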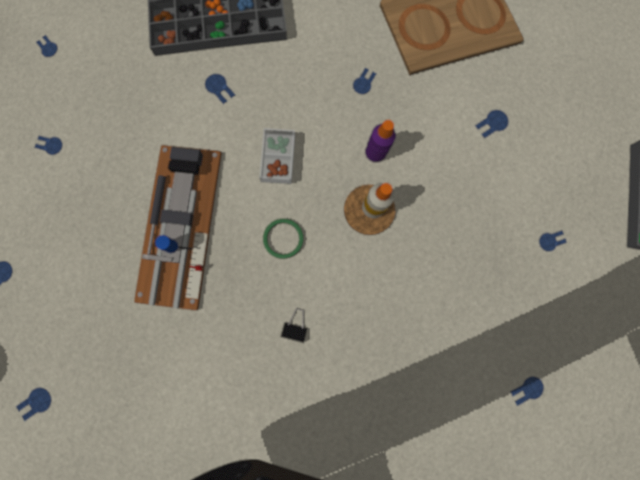

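The side view shows the target bottle: white with a yellow band and orange cap at (337,205), on the coaster at (335,231). The purple look-alike is at (297,180). The jig's blue knob is at (222,343) and the red mark at (264,354). In the top view the same things are at: bottle (380,200), coaster (371,210), purple bottle (380,140), knob (165,243) and mark (198,268). The white bottle on the cork is the one meant.

A turn about the tool's x only yaws a tool that points down. To invert the bottle I need the tool tilted, so I'll measure the scene and test what happens at the reach limit.

```bash
cat > m.py <<'E'
from h import *
from scipy.spatial.transform import Rotation as Ro
def blobs(c,lo,hi,amin=8,box=None):
    hsv=cv2.cvtColor(c['pixels'],cv2.COLOR_RGB2HSV); m=cv2.inRange(hsv,np.array(lo),np.array(hi))
    if box: k=np.zeros_like(m); k[box[1]:box[3],box[0]:box[2]]=1; m=m*k
    n,l,s,ce=cv2.connectedComponentsWithStats(m)
    return [(s[i,4],s[i,:4],ce[i].round(1)) for i in range(1,n) if s[i,4]>=amin],m
def tool():
    s=status.state(); R=Ro.from_euler('xyz',s['tcp_rot']).as_matrix(); return s,R
E
python3 - <<'E'
from m import *
S=cam('side');T=cam('top')
for n,c in(('side',S),('top',T)):
    print(n)
    for nm,lo,hi,box in [('orange',(3,180,120),(12,255,255),(280,120,420,240) if n=='side' else (330,90,430,220)),('red',(0,150,90),(4,255,255),(230,330,300,380) if n=='side' else (180,240,215,290)),
        ('blue',(105,150,60),(125,255,255),(200,310,250,375) if n=='side' else (150,225,190,260)),('cork',(8,90,60),(18,220,200),(300,205,370,255) if n=='side' else (335,175,405,245)),('wood',(4,120,50),(16,255,200),(120,270,310,440) if n=='side' else (120,135,230,320))]:
        b,m=blobs(c,lo,hi,box=box)
        print(nm,[(int(a),bb.tolist(),ce.tolist()) for a,bb,ce in sorted(b,key=lambda q:-q[0])[:3]])
        if nm=='wood':
            pts=cv2.findNonZero(m)[:,0]
            P=np.array([onz(c,p,12)[:2] for p in pts.astype(float)]); r=cv2.minAreaRect(P.astype(np.float32)); print('rect',r, cv2.boxPoints(r).round(1).tolist())
        if nm=='cork':
            pts=cv2.findNonZero(m)[:,0]; P=np.array([onz(c,p,8)[:2] for p in pts.astype(float)]); print('coaster',cv2.minEnclosingCircle(P.astype(np.float32)))
        if nm=='red' and b: print('mark z23',onz(c,max(b,key=lambda q:q[0])[2],21))
s,R=tool();print(R.round(3))
E
```

```text
side
orange [(181, [332, 168, 13, 19], [338.4, 177.6]), (161, [291, 148, 12, 18], [296.4, 156.7])]
red [(65, [258, 349, 11, 10], [262.6, 354.0])]
mark z23 [517.67674859 145.11860757  21.        ]
blue [(512, [213, 327, 19, 35], [222.3, 343.9])]
cork [(959, [311, 215, 49, 34], [334.4, 234.1])]
coaster ((611.1406860351562, -152.52679443359375), 52.542236328125)
wood [(4173, [130, 302, 169, 132], [214.6, 376.6]), (889, [180, 279, 60, 57], [207.5, 307.4]), (14, [240, 348, 14, 14], [246.5, 354.5])]
rect ((590.5372924804688, 180.11167907714844), (114.1236343383789, 279.8882141113281), 82.0401382446289) [[444.0, 143.0], [721.2000122070312, 104.19999694824219], [737.0, 217.1999969482422], [459.79998779296875, 256.0]]
top
orange [(37, [377, 184, 15, 14], [383.4, 189.1]), (35, [379, 121, 14, 16], [384.9, 126.9])]
red [(18, [195, 266, 6, 4], [197.7, 267.5])]
mark z23 [518.48544438 140.16443733  21.        ]
blue [(165, [156, 236, 15, 16], [163.4, 242.7])]
cork [(1286, [344, 185, 51, 50], [365.4, 213.2]), (182, [376, 183, 17, 18], [383.9, 191.3])]
coaster ((619.403564453125, -155.62228393554688), 51.19778060913086)
wood [(1514, [189, 150, 32, 98], [204.6, 192.6]), (680, [156, 263, 22, 43], [166.7, 283.8]), (597, [143, 147, 31, 106], [160.1, 185.7])]
rect ((593.255615234375, 176.96380615234375), (107.10778045654297, 274.5188293457031), 82.0546875) [[449.8999938964844, 142.89999389648438], [721.7999877929688, 105.0], [736.5999755859375, 211.0], [464.70001220703125, 249.0]]
[[-0.     0.892  0.453]
 [ 0.001  0.453 -0.892]
 [-1.     0.    -0.001]]
```

apply_moves --pt "0 -50 0 0 0" --pt "0 -50 0 0 0" --pt "0 -50 0 0 0" --pt "0 -50 0 0 0"

```text
t: 0.6
eef_pos: [282.8, -556.8, 427.8]
tcp_rot: [0.368, 1.571, -0.733]
ft_force: [0.6, -0.6, 0.3]
opening: 1.002
```

apply_moves --pt "0 -30 0 40 0" --pt "0 -30 0 40 0" --pt "0 -30 0 40 0" --pt "0 -30 0 40 0" --pt "0 -30 0 40 0" --pt "0 -30 0 40 0"

```text
t: 1.2
eef_pos: [358.1, -707.2, 549.1]
tcp_rot: [0.003, 1.552, -1.098]
ft_force: [-0.2, -1.6, 0.1]
opening: 1.0
```

```bash
python3 -c "
from m import *
s,R=tool();print(s['t'],s['joints'].round(3),s['eef_pos'].round(1));print(R.round(3))"
```

```text
1.2 [-1.186e+00  8.350e-01  7.300e-02  2.000e-03  2.216e+00 -8.400e-02] [ 358.1 -707.2  549.1]
[[ 0.008  0.892  0.453]
 [-0.016  0.453 -0.892]
 [-1.     0.     0.018]]
```

apply_moves --pt "0 -30 0 40 0" --pt "0 -30 0 40 0" --pt "0 -30 0 40 0" --pt "0 -30 0 40 0"

```text
t: 1.6
eef_pos: [364.8, -720.0, 570.0]
tcp_rot: [-0.003, 1.444, -1.104]
ft_force: [-0.1, 0.6, 1.0]
opening: 0.998
```

```bash
python3 -c "
from m import *
s,R=tool();print(s['t'],s['joints'].round(3),s['eef_pos'].round(1));print(R.round(3))"
```

```text
1.6 [-1.187  0.821  0.048  0.013  2.146 -0.079] [ 364.8 -720.   570. ]
[[ 0.057  0.892  0.449]
 [-0.113  0.453 -0.885]
 [-0.992 -0.     0.126]]
```

apply_moves --pt "0 0 0 50 0" --pt "0 0 0 50 0" --pt "0 0 0 50 0" --pt "0 0 0 50 0" --pt "0 0 0 50 0" --pt "0 0 0 50 0"

```text
t: 2.2
eef_pos: [411.9, -812.3, 488.8]
tcp_rot: [-0.001, 1.292, -1.102]
ft_force: [-0.3, -0.1, 0.2]
opening: 0.998
```

```bash
python3 -c "
from m import *
s,R=tool();print(s['t'],s['joints'].round(3),s['eef_pos'].round(1));print(R.round(3))"
```

```text
2.2 [-1.18   0.932  0.048  0.022  1.884 -0.069] [ 411.9 -812.3  488.8]
[[ 0.124  0.892  0.435]
 [-0.245  0.453 -0.857]
 [-0.961 -0.     0.275]]
```

apply_moves --pt "0 -20 0 45 0" --pt "0 -20 0 45 0" --pt "0 -20 0 45 0" --pt "0 -20 0 45 0" --pt "0 -20 0 45 0" --pt "0 -15 0 47 0" --pt "0 -15 0 47 0" --pt "0 -15 0 47 0" --pt "0 -15 0 47 0" --pt "0 -15 0 47 0"

```text
t: 3.2
eef_pos: [420.2, -828.6, 588.3]
tcp_rot: [-0.001, 1.008, -1.102]
ft_force: [0.2, 0.5, -0.1]
opening: 1.0
```

```bash
python3 -c "
from m import *
s,R=tool();print(s['t'],s['joints'].round(3),s['eef_pos'].round(1));print(R.round(3))"
```

```text
3.2 [-1.185  0.847  0.048  0.045  1.685 -0.066] [ 420.2 -828.6  588.3]
[[ 0.241  0.892  0.383]
 [-0.476  0.453 -0.754]
 [-0.846 -0.     0.533]]
```

Each row beyond reach tilts the tool by about 1.6°. I'll carry on until it is horizontal.

apply_moves --pt "0 0 0 50 0" --pt "0 0 0 50 0" --pt "0 0 0 50 0" --pt "0 0 0 50 0" --pt "0 0 0 50 0" --pt "0 0 0 50 0" --pt "0 0 0 50 0" --pt "0 0 0 50 0" --pt "0 0 0 50 0" --pt "0 0 0 50 0"

```text
t: 4.2
eef_pos: [442.7, -872.4, 650.2]
tcp_rot: [-0.001, 0.712, -1.102]
ft_force: [0.4, -0.3, -1.8]
opening: 0.999
```

apply_moves --pt "0 5 0 50 0" --pt "0 5 0 50 0" --pt "0 5 0 50 0" --pt "0 5 0 50 0" --pt "0 5 0 50 0" --pt "0 5 0 50 0" --pt "0 5 0 50 0" --pt "0 5 0 50 0" --pt "0 5 0 50 0" --pt "0 5 0 50 0"

```text
t: 5.2
eef_pos: [440.1, -867.1, 765.0]
tcp_rot: [-0.0, 0.429, -1.101]
ft_force: [1.5, -0.3, 0.0]
opening: 0.997
```

```bash
python3 -c "
from m import *
s,R=tool();print(s['t'],s['joints'].round(3),s['eef_pos'].round(1));print(R.round(3))"
```

```text
5.2 [-1.191  0.762  0.048  0.087  1.193 -0.07 ] [ 440.1 -867.1  765. ]
[[ 0.411  0.892  0.189]
 [-0.811  0.453 -0.371]
 [-0.416 -0.     0.909]]
```

apply_moves --pt "0 10 0 48 0" --pt "0 10 0 48 0" --pt "0 10 0 48 0" --pt "0 10 0 48 0" --pt "0 15 0 47 0" --pt "0 15 0 47 0" --pt "0 15 0 47 0" --pt "0 15 0 47 0" --pt "0 15 0 47 0" --pt "0 15 0 47 0"

```text
t: 6.2
eef_pos: [426.7, -840.5, 880.0]
tcp_rot: [-0.0, 0.17, -1.101]
ft_force: [0.0, 0.5, 0.7]
opening: 1.0
```

apply_moves --pt "0 15 0 47 0" --pt "0 15 0 47 0" --pt "0 15 0 47 0" --pt "0 15 0 47 0"

```text
t: 6.6
eef_pos: [413.9, -815.2, 933.4]
tcp_rot: [-0.0, 0.073, -1.101]
ft_force: [0.7, 0.1, 0.5]
opening: 0.999
```

```bash
python3 -c "
from m import *
s,R=tool();print(s['t'],s['joints'].round(3),s['eef_pos'].round(1));print(R.round(3))"
```

```text
6.6 [-1.202  0.648  0.048  0.123  0.951 -0.08 ] [ 413.9 -815.2  933.4]
[[ 0.451  0.892  0.033]
 [-0.889  0.452 -0.065]
 [-0.073 -0.     0.997]]
```

apply_moves --pt "0 15 0 47 0" --pt "0 15 0 47 0" --pt "0 15 0 47 0"

```text
t: 6.9
eef_pos: [401.2, -790.2, 975.4]
tcp_rot: [-0.0, 0.003, -1.101]
ft_force: [-0.4, 0.6, -0.1]
opening: 0.998
```

```bash
cat > kin.py <<'E'
from m import *
from scipy.optimize import least_squares
D=[([-1.20664,.491475,1.559382,0,1.091679,-.1056],[282.87,-557.1,225.14]),
([-1.186,.835,.073,.002,2.216,-.084],[358.1,-707.2,549.1]),([-1.187,.821,.048,.013,2.146,-.079],[364.8,-720,570]),
([-1.18,.932,.048,.022,1.884,-.069],[411.9,-812.3,488.8]),([-1.185,.847,.048,.045,1.685,-.066],[420.2,-828.6,588.3]),
([-1.191,.762,.048,.087,1.193,-.07],[440.1,-867.1,765]),([-1.202,.648,.048,.123,.951,-.08],[413.9,-815.2,933.4])]
def rz(a): return Ro.from_euler('z',a).as_matrix()
def ry(a): return Ro.from_euler('y',a).as_matrix()
def fk(q,p):
    a1,d1,L2,a3,L4,L6=p; e=np.array
    R=rz(q[0]); x=R@e([a1,0,d1]); R=R@ry(q[1]); x=x+R@e([0,0,L2]); R=R@ry(q[2]); x=x+R@e([a3,0,L4])
    R=R@rz(q[3])@ry(q[4]); x=x+R@e([0,0,L6]); R=R@rz(q[5])   # local z = tool x
    return x,R@np.array([[0,0,-1],[0,1,0],[1,0,0]]).T.T if False else (x,R)[1]
def fit(D=D):
    return least_squares(lambda p:np.concatenate([fk(q,p)[0]-X for q,X in D]),[0,400,400,0,400,200])
LIM=np.array([[-3.1,3.1],[-.84,2.19],[.05,2.79],[-1.13,4.28],[.06,2.93],[-2.69,2.69]])
E
python3 - <<'E'
from kin import *
s,R=tool();print(s['t'],s['joints'].round(3),s['eef_pos'].round(1));print(R.round(3))
r=fit(D+[(s['joints'],s['eef_pos'])]);print(r.x.round(1),abs(r.fun).max())
x,Rq=fk(s['joints'],r.x);print((Rq.T@R).round(3))
E
```

```text
6.9 [-1.206  0.61   0.048  0.132  0.92  -0.081] [ 401.2 -790.2  975.4]
[[ 0.452  0.892  0.002]
 [-0.892  0.452 -0.003]
 [-0.003 -0.     1.   ]]
[ -1.7 194.4 592.5  31.3 407.7 274.4] 63.77403352273177
[[-0. -0. -1.]
 [-0.  1.  0.]
 [ 1.  0. -0.]]
```

```bash
python3 - <<'E'
s=open('kin.py').read()
i=s.index('def fk');j=s.index('LIM=')
s=s[:i]+'''def fk(q,p):
    a1,d1,L2,a3,L4,L6,yo=p; e=np.array
    R=rz(q[0]); x=R@e([a1,yo,d1]); R=R@ry(q[1]); x=x+R@e([0,0,L2]); R=R@ry(q[2]); x=x+R@e([a3,0,L4])
    R=R@rz(q[3])@ry(q[4]); x=x+R@e([0,0,L6]); R=R@rz(q[5])
    return x,R@e([[0,0,-1],[0,1,0],[1,0,0]])
def fit(D=D):
    return least_squares(lambda p:np.concatenate([fk(q,p)[0]-X for q,X in D]),[0,400,400,0,400,200,66])
'''+s[j:]
open('kin.py','w').write(s)
E
python3 - <<'E'
from kin import *
s,R=tool()
r=fit(D+[(s['joints'],s['eef_pos'])]);p=r.x;print(p.round(1),abs(r.fun).max())
x,Rq=fk(s['joints'],p);print(abs(Rq-R).max())
def ik(X,yaw,roll,q0,pit=0):
    Rt=Ro.from_euler('xyz',[roll,pit,yaw]).as_matrix()
    def f(q):
        x,R=fk(q,p); return np.r_[(x-X)/200,(Ro.from_matrix(R.T@Rt)).as_rotvec()]
    return least_squares(f,q0,bounds=(LIM[:,0],LIM[:,1]))
rng=np.random.default_rng(0)
for yaw in (-.5,-.25,0,.25,.5,.75):
  for roll in (-1.571,1.571):
    best={}
    g=np.array([617,-154,78.])+8*np.array([np.cos(yaw),np.sin(yaw),0])
    for k in range(12):
        q0=LIM[:,0]+rng.random(6)*(LIM[:,1]-LIM[:,0]); q0[0]=-.4
        o=ik(g,yaw,roll,q0)
        if o.cost<1e-6: best[tuple(o.x.round(2))]=1
    print(yaw,roll,list(best)[:4])
E
```

```text
[1.000e-01 1.968e+02 5.866e+02 4.310e+01 4.110e+02 2.608e+02 6.600e+01] 0.3656085365149693
4.81385764583564e-16
-0.5 -1.571 [(np.float64(-0.25), np.float64(1.08), np.float64(2.27), np.float64(3.4), np.float64(1.77), np.float64(1.62))]
-0.5 1.571 [(np.float64(-0.25), np.float64(1.08), np.float64(2.27), np.float64(3.4), np.float64(1.77), np.float64(-1.52))]
-0.25 -1.571 [(np.float64(-0.41), np.float64(1.1), np.float64(2.3), np.float64(2.97), np.float64(1.82), np.float64(1.53))]
-0.25 1.571 [(np.float64(-0.41), np.float64(1.1), np.float64(2.3), np.float64(2.97), np.float64(1.82), np.float64(-1.61))]
0 -1.571 [(np.float64(-0.57), np.float64(1.09), np.float64(2.27), np.float64(2.56), np.float64(1.75), np.float64(1.45))]
0 1.571 [(np.float64(-0.57), np.float64(1.09), np.float64(2.27), np.float64(2.56), np.float64(1.75), np.float64(-1.69))]
0.25 -1.571 [(np.float64(-0.68), np.float64(1.06), np.float64(2.19), np.float64(2.21), np.float64(1.64), np.float64(1.48))]
0.25 1.571 [(np.float64(-0.68), np.float64(1.06), np.float64(2.19), np.float64(2.21), np.float64(1.64), np.float64(-1.66))]
0.5 -1.571 [(np.float64(-0.75), np.float64(1.05), np.float64(2.07), np.float64(1.9), np.float64(1.56), np.float64(1.6))]
0.5 1.571 [(np.float64(-0.75), np.float64(1.05), np.float64(2.07), np.float64(1.9), np.float64(1.56), np.float64(-1.54))]
0.75 -1.571 [(np.float64(-0.77), np.float64(1.05), np.float64(1.92), np.float64(1.62), np.float64(1.56), np.float64(1.75))]
0.75 1.571 [(np.float64(-0.77), np.float64(1.05), np.float64(1.92), np.float64(1.62), np.float64(1.56), np.float64(-1.4))]
```

```bash
cat > sim.py <<'E'
from kin import *
P=fit().x
SP=.07*np.array([2.22,2.22,2.79,3.14,3.14,3.14])
def step(q,row,w=400):
    x,R=fk(q,P); X=x+R@np.array(row[1:4],float); Rt=R@Ro.from_euler('x',np.radians(row[4])).as_matrix()
    lo=np.maximum(LIM[:,0]-.003,q-SP); hi=np.minimum(LIM[:,1]+.003,q+SP)
    f=lambda v:(lambda a:np.r_[a[0]-X,w*Ro.from_matrix(a[1].T@Rt).as_rotvec()])(fk(v,P))
    return least_squares(f,np.clip(q,lo+1e-6,hi-1e-6),bounds=(lo,hi),max_nfev=25).x
def run(q,rows,w=400):
    for r in rows: q=step(q,r,w)
    return q
def show(q):
    x,R=fk(q,P); return q.round(2).tolist(),x.round(0).tolist(),Ro.from_matrix(R).as_euler('xyz').round(3).tolist()
E
python3 - <<'E'
from sim import *
q=np.array([-1.185,.847,.048,.045,1.685,-.066])
print('true pitch .712 pos 442.7 -872.4 650.2')
for w in (200,350,500,700): print(w,show(run(q,[[0,0,0,50,0]]*10,w)))
E
```

```text
true pitch .712 pos 442.7 -872.4 650.2
200 ([-1.19, 0.77, 0.05, 0.14, 0.7, -0.1], [453.0, -892.0, 884.0], [-0.0, -0.061, -1.101])
350 ([-1.19, 0.79, 0.05, 0.09, 1.09, -0.07], [452.0, -890.0, 762.0], [-0.0, 0.357, -1.101])
500 ([-1.19, 0.82, 0.05, 0.07, 1.31, -0.07], [446.0, -879.0, 684.0], [-0.0, 0.605, -1.101])
700 ([-1.19, 0.84, 0.05, 0.06, 1.46, -0.07], [440.0, -868.0, 631.0], [-0.0, 0.775, -1.101])
```

```bash
python3 - <<'E'
from sim import *
q0=status.state()['joints']
W=600
for d in [(0,50,0),(20,45,0),(-20,45,0),(0,45,-20),(0,40,-30),(-30,40,0),(-25,35,-25),(20,40,-20)]:
    q=q0.copy(); out=[]
    for k in range(40):
        q=step(q,[0,*d,0],W)
        if k in(19,39): out.append(show(q))
    print(d,*out,sep='\n  ')
E
```

```text
(0, 50, 0)
  ([-0.13, 0.94, 0.05, -1.13, 0.87, 0.84], [1002.0, -247.0, 758.0], [-0.018, -0.085, -0.901])
  ([0.41, 1.14, 0.05, -1.13, 0.87, 0.97], [1071.0, 340.0, 542.0], [-0.025, 0.058, -0.357])
(20, 45, 0)
  ([-0.39, 1.04, 0.05, -1.13, 0.6, 0.93], [1002.0, -479.0, 694.0], [-0.023, -0.174, -0.932])
  ([0.01, 1.22, 0.05, -1.13, 0.54, 0.97], [1185.0, -43.0, 498.0], [-0.076, -0.051, -0.477])
(-20, 45, 0)
  ([0.1, 0.76, 0.05, -1.13, 1.18, 0.71], [881.0, -69.0, 874.0], [-0.002, 0.018, -0.898])
  ([0.77, 0.93, 0.05, -1.13, 1.25, 0.92], [799.0, 558.0, 699.0], [0.056, 0.161, -0.287])
(0, 45, -20)
  ([-0.23, 1.14, 0.05, -1.13, 0.85, 1.0], [1069.0, -362.0, 539.0], [0.001, 0.05, -0.975])
  ([0.29, 1.47, 0.05, -1.13, 0.88, 1.32], [1151.0, 225.0, 160.0], [0.082, 0.296, -0.526])
(0, 40, -30)
  ([-0.28, 1.25, 0.05, -1.13, 0.84, 1.08], [1077.0, -425.0, 421.0], [0.006, 0.124, -1.031])
  ([0.25, 1.65, 0.05, -1.13, 0.89, 1.5], [1134.0, 163.0, -52.0], [0.118, 0.418, -0.631])
(-30, 40, 0)
  ([0.22, 0.62, 0.05, -1.13, 1.35, 0.61], [769.0, 7.0, 947.0], [0.012, 0.085, -0.866])
  ([1.0, 0.75, 0.05, -1.13, 1.46, 0.86], [587.0, 602.0, 820.0], [0.124, 0.23, -0.18])
(-25, 35, -25)
  ([0.14, 0.41, 0.96, -1.13, 1.23, 1.24], [768.0, -50.0, 688.0], [0.018, 0.332, -0.987])
  ([0.91, 1.23, 0.05, -1.13, 1.69, 1.46], [722.0, 656.0, 358.0], [0.163, 0.452, -0.648])
(20, 40, -20)
  ([-0.5, 1.25, 0.05, -1.13, 0.52, 1.05], [1028.0, -615.0, 460.0], [-0.008, -0.033, -0.961])
  ([-0.12, 1.57, 0.05, -1.13, 0.48, 1.23], [1209.0, -190.0, 69.0], [0.033, 0.243, -0.569])
```

```bash
nproc; cat > srch.py <<'E'
from sim import *
from multiprocessing import Pool
q0=status.state()['joints'] 
def ev(seed):
    rng=np.random.default_rng(seed); q=q0.copy(); ds=[]
    for ph in range(4):
        v=rng.normal(size=3)*[.5,.25,.5]+[-.3,1,.1]; v=(50*v/np.linalg.norm(v)).round(); ds.append(v.tolist())
        for k in range(10): q=step(q,[0,*v,0],600)
    x,R=fk(q,P); e=Ro.from_matrix(R).as_euler('xyz'); return abs(e[1])*1.5-e[2]+.3*abs(q[0]),ds,show(q)
if __name__=='__main__':
    with Pool() as p: r=sorted(p.map(ev,range(160)),key=lambda a:a[0])
    for a in r[:4]: print(a)
E
time OMP_NUM_THREADS=1 timeout 500 python3 srch.py
```

```text
4
(np.float64(0.47855063524739705), [[-5.0, 49.0, 11.0], [-30.0, 39.0, 10.0], [-22.0, 44.0, 11.0], [-7.0, 46.0, 17.0]], ([0.73, 0.78, 0.05, -1.13, 1.09, 0.69], [766.0, 489.0, 870.0], [-0.034, -0.034, -0.209]))
(np.float64(0.494675695479144), [[-33.0, 38.0, -1.0], [-21.0, 40.0, 21.0], [-18.0, 43.0, 18.0], [-20.0, 46.0, -3.0]], ([0.84, 0.76, 0.05, -1.13, 1.22, 0.69], [694.0, 539.0, 867.0], [-0.025, 0.044, -0.177]))
(np.float64(0.5040256052080053), [[-30.0, 38.0, -11.0], [-12.0, 46.0, 17.0], [-37.0, 27.0, 20.0], [-2.0, 49.0, 8.0]], ([0.7, 0.74, 0.05, -1.13, 1.15, 0.71], [758.0, 440.0, 892.0], [0.008, -0.011, -0.278]))
(np.float64(0.5077401177544365), [[-43.0, 21.0, -16.0], [-33.0, 30.0, 22.0], [-28.0, 41.0, -1.0], [-16.0, 35.0, 32.0]], ([0.82, 0.46, 0.05, -1.13, 1.33, 0.55], [544.0, 345.0, 1061.0], [0.089, -0.004, -0.255]))
real	0m57.818s
user	3m38.004s
sys	0m0.285s
```

apply_moves --pt "0 -32 38 0 0" --pt "0 -32 38 0 0" --pt "0 -32 38 0 0" --pt "0 -32 38 0 0" --pt "0 -32 38 0 0" --pt "0 -32 38 0 0" --pt "0 -32 38 0 0" --pt "0 -32 38 0 0" --pt "0 -32 38 0 0" --pt "0 -32 38 0 0"

```text
t: 7.9
eef_pos: [590.7, -345.6, 978.7]
tcp_rot: [0.002, 0.004, -1.102]
ft_force: [0.2, -0.5, -0.1]
opening: 0.998
```

apply_moves --pt "0 -21 40 20 0" --pt "0 -21 40 20 0" --pt "0 -21 40 20 0" --pt "0 -21 40 20 0" --pt "0 -21 40 20 0" --pt "0 -21 40 20 0" --pt "0 -21 40 20 0" --pt "0 -21 40 20 0" --pt "0 -21 40 20 0" --pt "0 -21 40 20 0"

```text
t: 8.9
eef_pos: [717.3, -65.1, 1025.6]
tcp_rot: [-0.006, -0.039, -0.903]
ft_force: [-0.1, -0.6, -0.1]
opening: 0.996
```

apply_moves --pt "0 -18 43 18 0" --pt "0 -18 43 18 0" --pt "0 -18 43 18 0" --pt "0 -18 43 18 0" --pt "0 -18 43 18 0" --pt "0 -18 43 18 0" --pt "0 -18 43 18 0" --pt "0 -18 43 18 0" --pt "0 -18 43 18 0" --pt "0 -18 43 18 0"

```text
t: 9.9
eef_pos: [745.2, 194.2, 995.8]
tcp_rot: [-0.023, -0.054, -0.548]
ft_force: [-0.2, 0.6, -0.2]
opening: 1.001
```

```bash
python3 -c "
from sim import *
q=status.state()['joints'];print(show(q))
for d in [(-20,46,0),(-20,40,20),(-5,48,10)]:
  for n in (10,16): print(d,n,show(run(q,[[0,*d,0]]*n,600)))"
```

```text
([0.46, 0.6, 0.05, -1.13, 1.2, 0.56], [745.0, 194.0, 996.0], [-0.023, -0.054, -0.548])
(-20, 46, 0) 10 ([0.81, 0.74, 0.05, -1.13, 1.21, 0.67], [705.0, 510.0, 880.0], [-0.027, 0.032, -0.206])
(-20, 46, 0) 16 ([1.01, 0.81, 0.05, -1.13, 1.23, 0.74], [609.0, 682.0, 814.0], [-0.016, 0.082, -0.012])
(-20, 40, 20) 10 ([0.8, 0.61, 0.05, -1.13, 1.18, 0.54], [642.0, 439.0, 992.0], [-0.043, -0.059, -0.2])
(-20, 40, 20) 16 ([1.0, 0.62, 0.05, -1.13, 1.18, 0.54], [541.0, 566.0, 988.0], [-0.055, -0.059, 0.009])
(-5, 48, 10) 10 ([0.7, 0.75, 0.05, -1.13, 1.08, 0.67], [768.0, 458.0, 897.0], [-0.043, -0.064, -0.228])
(-5, 48, 10) 16 ([0.85, 0.82, 0.05, -1.13, 1.03, 0.71], [717.0, 613.0, 844.0], [-0.054, -0.055, -0.039])
```

apply_moves --pt "0 -20 44 9 0" --pt "0 -20 44 9 0" --pt "0 -20 44 9 0" --pt "0 -20 44 9 0" --pt "0 -20 44 9 0" --pt "0 -20 44 9 0" --pt "0 -20 44 9 0" --pt "0 -20 44 9 0" --pt "0 -20 44 9 0" --pt "0 -20 44 9 0"

```text
t: 10.9
eef_pos: [679.5, 482.3, 928.3]
tcp_rot: [-0.033, -0.005, -0.201]
ft_force: [1.4, 1.0, 0.1]
opening: 1.001
```

apply_moves --pt "0 -20 46 0 0" --pt "0 -20 46 0 0" --pt "0 -20 46 0 0"

```text
t: 11.2
eef_pos: [643.2, 572.7, 892.6]
tcp_rot: [-0.032, 0.023, -0.101]
ft_force: [-0.3, 0.6, -0.4]
opening: 1.002
```

```bash
cat >> sim.py <<'E'
def rows_to(R,vec,n):
    v=R.T@np.array(vec,float)/n; return [[0,*v.round(1),0]]*n
E
python3 -c "
from sim import *
q=status.state()['joints'];print(show(q))
x,R=fk(q,P);print(R.round(3))
X=[[430,-150,800],[430,-420,620],[430,-420,250],[450,-170,80]]
for t in X:
  x,R=fk(q,P);d=np.array(t)-x;n=int(np.ceil(np.linalg.norm(d)/45))
  rr=rows_to(R,d,n);print(n,rr[0]);
  for r in rr:
    q=step(q,r,600);print('   ',show(q))
"
```

```text
([0.91, 0.73, 0.05, -1.13, 1.21, 0.65], [643.0, 573.0, 893.0], [-0.032, 0.023, -0.101])
[[ 0.995  0.1    0.026]
 [-0.101  0.994  0.03 ]
 [-0.023 -0.032  0.999]]
17 [0, np.float64(-8.0), np.float64(-43.4), np.float64(-7.0), 0]
    ([0.88, 0.62, 0.24, -1.13, 1.17, 0.72], [640.0, 539.0, 901.0], [-0.032, 0.038, -0.103])
    ([0.85, 0.5, 0.44, -1.13, 1.11, 0.79], [632.0, 499.0, 904.0], [-0.032, 0.049, -0.101])
    ([0.81, 0.4, 0.62, -1.13, 1.06, 0.85], [622.0, 456.0, 902.0], [-0.032, 0.057, -0.097])
    ([0.78, 0.3, 0.77, -1.13, 1.0, 0.89], [611.0, 413.0, 899.0], [-0.032, 0.059, -0.095])
    ([0.73, 0.22, 0.9, -1.13, 0.95, 0.92], [598.0, 371.0, 893.0], [-0.032, 0.059, -0.095])
    ([0.69, 0.14, 1.01, -1.12, 0.9, 0.94], [586.0, 328.0, 888.0], [-0.032, 0.059, -0.095])
    ([0.63, 0.07, 1.11, -1.1, 0.84, 0.94], [573.0, 285.0, 883.0], [-0.032, 0.059, -0.095])
    ([0.56, -0.0, 1.2, -1.06, 0.77, 0.92], [561.0, 243.0, 878.0], [-0.032, 0.059, -0.095])
    ([0.48, -0.07, 1.27, -0.99, 0.7, 0.87], [549.0, 200.0, 873.0], [-0.032, 0.059, -0.095])
    ([0.38, -0.13, 1.34, -0.89, 0.63, 0.79], [536.0, 1
[... 2697 characters left out ...]
, -2.69], [438.0, -419.0, 289.0], [0.031, 0.132, -0.153])
    ([-1.26, 0.48, 2.24, 1.93, 1.25, -2.69], [442.0, -395.0, 285.0], [0.053, 0.151, -0.139])
    ([-1.23, 0.47, 2.28, 1.94, 1.24, -2.69], [445.0, -370.0, 281.0], [0.075, 0.17, -0.126])
    ([-1.2, 0.45, 2.32, 1.96, 1.22, -2.69], [448.0, -345.0, 279.0], [0.096, 0.188, -0.112])
    ([-1.17, 0.43, 2.36, 1.98, 1.21, -2.69], [450.0, -318.0, 277.0], [0.116, 0.206, -0.1])
    ([-1.13, 0.4, 2.4, 2.0, 1.19, -2.69], [452.0, -290.0, 276.0], [0.135, 0.224, -0.087])
    ([-1.09, 0.38, 2.44, 2.03, 1.17, -2.69], [452.0, -261.0, 276.0], [0.153, 0.242, -0.075])
    ([-1.04, 0.35, 2.48, 2.07, 1.15, -2.69], [453.0, -230.0, 276.0], [0.17, 0.259, -0.064])
```

```bash
cat >> sim.py <<'E'
def plan(q,wps,verb=True):
    """wps: (target xyz, mm per row, deg roll per row, max roll rows, closure)"""
    out=[]
    for t,sp,dr,nr,cl in wps:
        x,R=fk(q,P); n=int(np.ceil(np.linalg.norm(np.array(t)-x)/sp)); n=max(n,nr)
        for k in range(n):
            x,R=fk(q,P); d=R.T@((np.array(t)-x)/(n-k)); nn=np.linalg.norm(d); d=d*min(1,48/max(nn,1e-9))
            r=[cl,*[float(v) for v in d.round(0)],dr if k<nr else 0]; q=step(q,r,600); out.append(r)
            if verb: print(r,show(q))
        
    return q,out
E
python3 -c "
from sim import *
q=status.state()['joints']
q=run(q,[[0,-20,30,35,0]]*3,600);print(show(q))
q,o=plan(q,[((560,243,840),45,8.5,10,0),((480,20,800),45,0,0,0),((470,-70,780),25,0,0,0),((440,-330,640),45,0,0,0),((450,-330,300),45,0,0,0),((470,-150,250),45,0,0,0),((500,-130,85),45,0,0,0)])
"
```

```text
([1.0, 0.68, 0.05, -1.13, 1.21, 0.62], [572.0, 599.0, 930.0], [-0.031, 0.001, -0.015])
[0, -1.0, -35.0, -10.0, 8.5] ([0.97, 0.58, 0.24, -1.13, 1.16, 0.84], [577.0, 569.0, 933.0], [0.113, 0.014, -0.015])
[0, -1.0, -37.0, -6.0, 8.5] ([0.93, 0.48, 0.43, -1.13, 1.1, 1.06], [579.0, 535.0, 930.0], [0.259, 0.023, -0.012])
[0, -2.0, -38.0, -2.0, 8.5] ([0.89, 0.39, 0.6, -1.13, 1.04, 1.27], [579.0, 498.0, 922.0], [0.407, 0.031, -0.008])
[0, -2.0, -38.0, 4.0, 8.5] ([0.85, 0.31, 0.74, -1.13, 0.99, 1.46], [578.0, 461.0, 912.0], [0.556, 0.035, -0.005])
[0, -2.0, -37.0, 9.0, 8.5] ([0.81, 0.24, 0.87, -1.13, 0.93, 1.65], [576.0, 425.0, 902.0], [0.704, 0.037, -0.004])
[0, -3.0, -36.0, 14.0, 8.5] ([0.76, 0.17, 0.99, -1.13, 0.87, 1.83], [573.0, 388.0, 890.0], [0.853, 0.039, -0.003])
[0, -3.0, -33.0, 19.0, 8.5] ([0.71, 0.11, 1.09, -1.13, 0.81, 2.01], [569.0, 352.0, 877.0], [1.001, 0.039, -0.003])
[0, -2.0, -30.0, 24.0, 8.5] ([0.65, 0.06, 1.18, -1.12, 0.74, 2.17], [566.0, 316.0, 865.0], [1.149, 0.039, -0.003])
[0, -3.0, -26.0, 28.0, 8.5] ([0.59, 0.0, 1.27, -1.1, 0.67, 2.32], [563.0, 280.0, 853.0], [1.298,
[... 3412 characters left out ...]
0.048, -0.089])
[0, 1.0, -5.0, -37.0, 0] ([-0.92, 0.61, 2.63, 2.31, 1.58, -1.77], [465.0, -186.0, 261.0], [1.443, 0.048, -0.089])
[0, 2.0, -6.0, -38.0, 0] ([-0.81, 0.67, 2.68, 2.41, 1.68, -1.84], [470.0, -150.0, 250.0], [1.443, 0.048, -0.089])
[0, 9.0, -40.0, -11.0, 0] ([-0.77, 0.83, 2.68, 2.43, 1.81, -1.94], [479.0, -146.0, 212.0], [1.443, 0.051, -0.088])
[0, 9.0, -41.0, -11.0, 0] ([-0.74, 0.99, 2.67, 2.44, 1.93, -2.02], [488.0, -141.0, 171.0], [1.443, 0.052, -0.088])
[0, 8.0, -42.0, -11.0, 0] ([-0.71, 1.13, 2.65, 2.44, 2.03, -2.09], [494.0, -136.0, 128.0], [1.443, 0.052, -0.088])
[0, 8.0, -41.0, -12.0, 0] ([-0.67, 1.25, 2.6, 2.45, 2.1, -2.13], [500.0, -130.0, 85.0], [1.443, 0.052, -0.088])
```

apply_moves --pt "0 -20 28 36 0" --pt "0 -20 28 36 0" --pt "0 -20 28 36 0" --pt "0 -20 20 40 0" --pt "0 -20 20 40 0"

```text
t: 11.7
eef_pos: [521.1, 591.9, 969.9]
tcp_rot: [-0.03, -0.019, 0.03]
ft_force: [-0.2, 0.8, 0.8]
opening: 0.999
```

```bash
python3 -c "
from sim import *
q=status.state()['joints'];print(show(q))
q,o=plan(q,[((560,243,840),45,8.55,10,0),((480,20,800),45,0,0,0),((470,-70,780),25,0,0,0)],False)
for r in o: print(r)
print(show(q))"
```

```text
([1.05, 0.63, 0.05, -1.13, 1.22, 0.57], [521.0, 592.0, 970.0], [-0.03, -0.019, 0.03])
[0, 3.0, -35.0, -14.0, 8.55]
[0, 2.0, -37.0, -10.0, 8.55]
[0, 2.0, -39.0, -6.0, 8.55]
[0, 2.0, -39.0, -1.0, 8.55]
[0, 1.0, -39.0, 5.0, 8.55]
[0, 1.0, -38.0, 11.0, 8.55]
[0, 1.0, -36.0, 16.0, 8.55]
[0, 2.0, -33.0, 21.0, 8.55]
[0, 1.0, -30.0, 26.0, 8.55]
[0, 2.0, -25.0, 31.0, 8.55]
[0, -15.0, -11.0, 36.0, 0]
[0, -14.0, -11.0, 35.0, 0]
[0, -15.0, -11.0, 36.0, 0]
[0, -14.0, -11.0, 36.0, 0]
[0, -14.0, -11.0, 40.0, 0]
[0, -11.0, -9.0, 46.0, 0]
[0, -2.0, -7.0, 24.0, 0]
[0, -1.0, -8.0, 26.0, 0]
[0, -1.0, -9.0, 28.0, 0]
[0, -1.0, -10.0, 32.0, 0]
[0, -2.0, -15.0, 39.0, 0]
([-0.52, -0.36, 1.72, 1.11, 0.5, 0.38], [472.0, -66.0, 782.0], [1.449, 0.027, -0.075])
```

apply_moves --pt "0 3 -35 -14 8.55" --pt "0 2 -37 -10 8.55" --pt "0 2 -39 -6 8.55" --pt "0 2 -39 -1 8.55" --pt "0 1 -39 5 8.55" --pt "0 1 -38 11 8.55" --pt "0 1 -36 16 8.55" --pt "0 2 -33 21 8.55" --pt "0 1 -30 26 8.55" --pt "0 2 -25 31 8.55"

```text
t: 12.7
eef_pos: [563.7, 242.9, 847.8]
tcp_rot: [1.409, 0.004, 0.045]
ft_force: [-0.6, 0.7, -0.3]
opening: 0.999
```

apply_moves --pt "0 -15 -11 36 0" --pt "0 -14 -11 35 0" --pt "0 -15 -11 36 0" --pt "0 -14 -11 36 0" --pt "0 -14 -11 40 0" --pt "0 -11 -9 46 0" --pt "0 -2 -7 24 0" --pt "0 -1 -8 26 0" --pt "0 -1 -9 28 0" --pt "0 -1 -10 32 0"

```text
t: 13.7
eef_pos: [515.4, -12.7, 808.2]
tcp_rot: [1.4, 0.044, 0.044]
ft_force: [0.9, 1.1, -0.1]
opening: 1.001
```

```bash
python3 -c "
from sim import *
q=status.state()['joints'];print(show(q))
q,o=plan(q,[((470,-70,780),30,0,0,0),((440,-330,640),45,0,0,0),((450,-330,300),45,0,0,0),((470,-150,250),45,0,0,0)],False)
for r in o: print(r)
print(show(q))"
```

```text
([-0.35, -0.28, 1.6, 0.97, 0.49, 0.48], [515.0, -13.0, 808.0], [1.4, 0.044, 0.044])
[0, -15.0, -13.0, 16.0, 0]
[0, -16.0, -13.0, 17.0, 0]
[0, -15.0, -13.0, 16.0, 0]
[0, -5.0, -26.0, 33.0, 0]
[0, -5.0, -26.0, 33.0, 0]
[0, -5.0, -26.0, 33.0, 0]
[0, -5.0, -26.0, 33.0, 0]
[0, -5.0, -27.0, 33.0, 0]
[0, -5.0, -26.0, 33.0, 0]
[0, -6.0, -27.0, 33.0, 0]
[0, 3.0, -42.0, -7.0, 0]
[0, 3.0, -42.0, -7.0, 0]
[0, 3.0, -42.0, -7.0, 0]
[0, 3.0, -42.0, -7.0, 0]
[0, 3.0, -42.0, -7.0, 0]
[0, 3.0, -41.0, -7.0, 0]
[0, 4.0, -42.0, -8.0, 0]
[0, 3.0, -41.0, -7.0, 0]
[0, 6.0, -4.0, -37.0, 0]
[0, 6.0, -3.0, -37.0, 0]
[0, 6.0, -4.0, -37.0, 0]
[0, 6.0, -3.0, -37.0, 0]
[0, 6.0, -4.0, -37.0, 0]
([-0.91, 0.66, 2.63, 2.19, 1.61, -1.86], [470.0, -150.0, 250.0], [1.4, 0.044, 0.044])
```

```bash
python3 - <<'E'
from m import *
S=cam('side');T=cam('top')
def tri(a,b):
    o1,d1=ray(S,a);o2,d2=ray(T,b); A=np.c_[d1,-d2]; k=np.linalg.lstsq(A,o2-o1,rcond=None)[0]
    p,q=o1+k[0]*d1,o2+k[1]*d2; return ((p+q)/2).round(1),np.linalg.norm(p-q).round(1)
print('cap',tri((338.4,177.6),(383.4,189.1)),onz(S,(338.4,177.6),119).round(1),onz(T,(383.4,189.1),122).round(1))
print('purplecap',tri((296.4,156.7),(384.9,126.9)))
# coaster ellipse extents in old pics
for n,c,box in(('s0',S,(305,205,365,255)),('t0',T,(335,175,405,245))):
    im=cv2.imread(f'pics/{n}.png'); hsv=cv2.cvtColor(im,cv2.COLOR_BGR2HSV); m=cv2.inRange(hsv,(8,90,60),(18,220,200))
    x0,y0,x1,y1=box; k=np.zeros_like(m);k[y0:y1,x0:x1]=m[y0:y1,x0:x1]
    k=cv2.morphologyEx(k,cv2.MORPH_OPEN,np.ones((3,3)))
    cs=max(cv2.findContours(k,cv2.RETR_EXTERNAL,cv2.CHAIN_APPROX_NONE)[0],key=cv2.contourArea)[:,0].astype(float)
    Pt=np.array([onz(c,p,6)[:2] for p in cs])
    from scipy.optimize import least_squares
    r=least_squares(lambda v:np.hypot(*(Pt-v).T)-45,[617,-155],loss='soft_l1',f_scale=1.5); print(n,r.x.round(1),np.median(abs(r.fun)).round(2))
# knob: blue blob top
print('knob mid',tri((222.3,343.9),(163.4,242.7)),'mark',tri((262.6,354.),(197.7,267.5)))
save(S,'s1.png',(270,130,390,250),5)
E
```

```text
cap (array([ 619.3, -158. ,  115.4]), np.float64(3.0)) [ 614.9 -154.4  119. ] [ 618.9 -156.   122. ]
purplecap (array([ 720.7, -167.5,  108.5]), np.float64(3.4))
s0 [ 612. -148.] 1.43
t0 [ 615.3 -152.3] 2.45
knob mid (array([554.7, 187.3,  55.9]), np.float64(3.4)) mark (array([519.8, 141.9,  15.6]), np.float64(1.8))
```

View pics/s1.png

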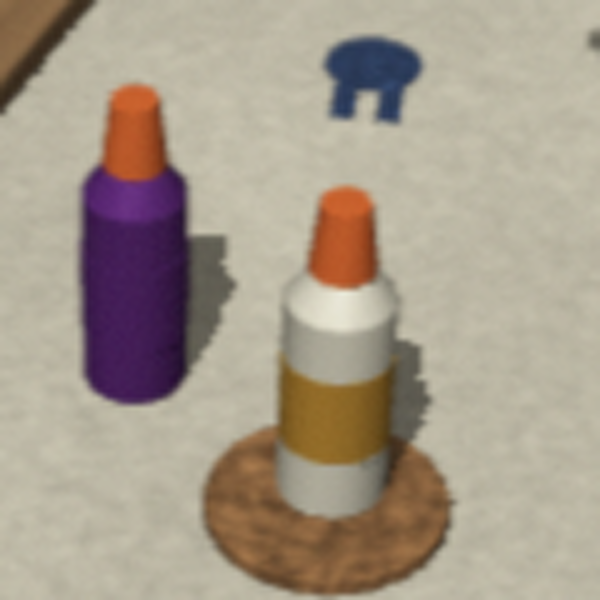

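The crop confirms the target: the white bottle with a yellow band stands on the cork at crop (340,350), with the purple look-alike at (135,240). By rays it stands at about (617,-156). I'm going to the approach point.

apply_moves --pt "0 -15 -13 16 0" --pt "0 -16 -13 17 0" --pt "0 -15 -13 16 0" --pt "0 -5 -26 33 0" --pt "0 -5 -26 33 0" --pt "0 -5 -26 33 0" --pt "0 -5 -26 33 0" --pt "0 -5 -26 33 0" --pt "0 -5 -26 33 0" --pt "0 -5 -27 33 0"

```text
t: 14.8
eef_pos: [441.3, -329.7, 637.5]
tcp_rot: [1.401, 0.053, 0.044]
ft_force: [1.2, -0.2, 0.4]
opening: 0.999
```

apply_moves --pt "0 3 -42 -7 4.85" --pt "0 3 -42 -4 4.85" --pt "0 3 -42 0 0" --pt "0 3 -42 0 0" --pt "0 3 -42 0 0" --pt "0 3 -42 0 0" --pt "0 3 -42 0 0" --pt "0 3 -42 0 0"

```text
t: 15.6
eef_pos: [449.4, -327.1, 299.4]
tcp_rot: [1.57, 0.051, 0.048]
ft_force: [0.2, -0.3, -0.9]
opening: 0.999
```

```bash
python3 -c "
from sim import *
q=status.state()['joints'];print(show(q))
q,o=plan(q,[((480,-162,250),48,0,0,0),((505,-161,82),48,0,0,0),((625,-156,80),30,0,0,0)],False)
for r in o: print(r)
print(show(q))"
```

```text
([-1.23, 0.5, 2.29, 1.83, 1.42, -1.22], [449.0, -327.0, 299.0], [1.57, 0.051, 0.048])
[0, 10.0, -12.0, -41.0, 0]
[0, 10.0, -12.0, -41.0, 0]
[0, 10.0, -12.0, -41.0, 0]
[0, 11.0, -11.0, -40.0, 0]
[0, 8.0, -42.0, -0.0, 0]
[0, 8.0, -42.0, -0.0, 0]
[0, 9.0, -41.0, -0.0, 0]
[0, 8.0, -42.0, -0.0, 0]
[0, 24.0, 1.0, 0.0, 0]
[0, 24.0, 1.0, 0.0, 0]
[0, 24.0, 1.0, 0.0, 0]
[0, 24.0, 1.0, 0.0, 0]
[0, 25.0, 0.0, 0.0, 0]
([-0.6, 1.04, 2.26, 2.5, 1.65, -1.67], [625.0, -156.0, 80.0], [1.57, 0.051, 0.048])
```

apply_moves --pt "0 10 -12 -41 0" --pt "0 10 -12 -41 0" --pt "0 10 -12 -41 0" --pt "0 11 -11 -40 0" --pt "0 8 -42 0 0" --pt "0 8 -42 0 0" --pt "0 9 -41 0 0" --pt "0 8 -42 0 0"

```text
t: 16.4
eef_pos: [506.0, -161.1, 81.9]
tcp_rot: [1.574, 0.047, 0.049]
ft_force: [0.4, 0.3, 1.1]
opening: 0.999
```

```bash
python3 -c "
from sim import *
print(show(status.state()['joints']),status.state()['ft_force'])
S=cam('side');T=cam('top')
a=cv2.resize(S['pixels'],(480,360));b=cv2.resize(T['pixels'],(320,240))
cv2.imwrite('pics/c2.png',np.hstack([S['pixels'][100:400,200:600],T['pixels'][100:400,200:600]])[:,:,::-1])"
```

```text
([-0.84, 1.17, 2.51, 2.2, 1.86, -1.99], [506.0, -161.0, 82.0], [1.574, 0.047, 0.049]) [0.36653305 0.3103711  1.07045577]
```

View pics/c2.png

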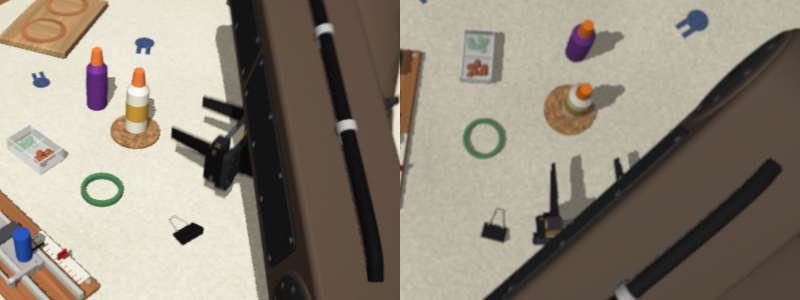

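The gripper is horizontal with its fingers aimed at the white bottle. In the side half of the crop the fingers are at (205,130) and the bottle at (137,110). The clip and bangle are clear. Moving in and gripping.

apply_moves --pt "0.1 30 1 0 0" --pt "0.1 30 1 0 0" --pt "0.1 30 1 0 0" --pt "0.1 20 1 0 0" --pt "0.1 9 0 0 0"

```text
t: 17.0
eef_pos: [625.6, -156.7, 85.9]
tcp_rot: [1.571, 0.044, 0.046]
ft_force: [-0.2, -0.2, -0.4]
opening: 0.901
```

apply_moves --pt "0.4 0 0 0 0" --pt "0.5 0 0 0 0" --pt "0.55 0 0 0 0" --pt "0.8 0 0 0 0" --pt "1 0 0 0 0" --pt "1 0 0 0 0"

```text
t: 17.6
eef_pos: [623.5, -158.7, 80.8]
tcp_rot: [1.573, 0.05, 0.041]
ft_force: [0.4, -0.1, -0.1]
opening: 0.452
```

apply_moves --pt "1 0 0 0 0" --pt "1 0 0 0 0" --pt "1 -1 20 0 0" --pt "1 -2 40 0 0" --pt "1 -2 40 0 0" --pt "1 -2 40 0 0" --pt "1 -2 40 0 0"

```text
t: 18.3
eef_pos: [623.4, -158.6, 262.5]
tcp_rot: [1.573, 0.051, 0.041]
ft_force: [0.2, -0.0, -1.7]
opening: 0.412
```

```bash
python3 -c "
from sim import *
q=status.state()['joints'];print(show(q))
for k in range(22):
  q=step(q,[1,0,0,0,8.5],600)
  if k%3==0 or k>19:print(show(q))
S=cam('side');T=cam('top')
cv2.imwrite('pics/c3.png',np.hstack([S['pixels'][0:300,200:600],T['pixels'][100:400,200:600]])[:,:,::-1])"
```

```text
([-0.6, 0.59, 2.28, 2.47, 1.31, -1.4], [623.0, -159.0, 262.0], [1.573, 0.051, 0.041])
([-0.6, 0.59, 2.28, 2.47, 1.31, -1.25], [623.0, -159.0, 262.0], [1.721, 0.051, 0.041])
([-0.6, 0.59, 2.28, 2.47, 1.31, -0.81], [623.0, -159.0, 262.0], [2.166, 0.051, 0.041])
([-0.6, 0.59, 2.28, 2.47, 1.31, -0.36], [623.0, -159.0, 262.0], [2.611, 0.051, 0.041])
([-0.6, 0.59, 2.28, 2.47, 1.31, 0.08], [623.0, -159.0, 262.0], [3.056, 0.051, 0.041])
([-0.6, 0.59, 2.28, 2.47, 1.31, 0.53], [623.0, -159.0, 262.0], [-2.782, 0.051, 0.041])
([-0.6, 0.59, 2.28, 2.47, 1.31, 0.97], [623.0, -159.0, 262.0], [-2.337, 0.051, 0.041])
([-0.6, 0.59, 2.28, 2.47, 1.31, 1.42], [623.0, -159.0, 262.0], [-1.892, 0.051, 0.041])
([-0.6, 0.59, 2.28, 2.47, 1.31, 1.71], [623.0, -159.0, 262.0], [-1.595, 0.051, 0.041])
([-0.6, 0.59, 2.28, 2.47, 1.31, 1.86], [623.0, -159.0, 262.0], [-1.447, 0.051, 0.041])
```

View pics/c3.png

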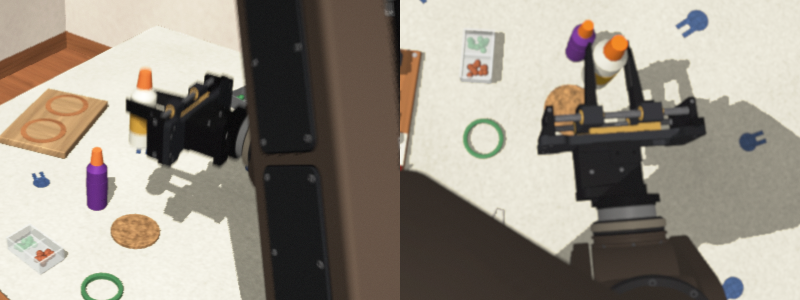

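The bottle hangs in the gripper at side-crop (145,110), lifted clear and upright. The coaster below is free. Turning it over now.

apply_moves --pt "1 0 0 0 8.5" --pt "1 0 0 0 8.5" --pt "1 0 0 0 8.5" --pt "1 0 0 0 8.5" --pt "1 0 0 0 8.5" --pt "1 0 0 0 8.5" --pt "1 0 0 0 8.5" --pt "1 0 0 0 8.5" --pt "1 0 0 0 8.5" --pt "1 0 0 0 8.5"

```text
t: 19.4
eef_pos: [623.7, -158.7, 260.0]
tcp_rot: [3.063, 0.052, 0.042]
ft_force: [-0.7, -0.7, -1.7]
opening: 0.416
```

apply_moves --pt "1 0 0 0 8.5" --pt "1 0 0 0 8.5" --pt "1 0 0 0 8.5" --pt "1 0 0 0 8.5" --pt "1 0 0 0 8.5" --pt "1 0 0 0 8.5" --pt "1 0 0 0 8.5" --pt "1 0 0 0 8.5" --pt "1 0 0 0 8.5" --pt "1 0 0 0 8.5"

```text
t: 20.4
eef_pos: [623.7, -158.7, 259.9]
tcp_rot: [-1.737, 0.052, 0.042]
ft_force: [-0.3, 0.2, -1.4]
opening: 0.413
```

apply_moves --pt "1 0 0 0 8.5" --pt "1 0 0 0 1.5" --pt "1 0 0 0 0" --pt "1 0 0 0 0" --pt "1 0 0 0 0" --pt "1 0 0 0 0" --pt "1 0 0 0 0" --pt "1 0 0 0 0" --pt "1 0 0 0 0" --pt "1 0 0 0 0"

```text
t: 21.4
eef_pos: [623.8, -158.8, 261.3]
tcp_rot: [-1.57, 0.05, 0.042]
ft_force: [-0.6, 0.1, -1.4]
opening: 0.41
```

```bash
python3 -c "
from sim import *
q=status.state()['joints'];print(show(q))
S=cam('side');T=cam('top')
cv2.imwrite('pics/c4.png',np.hstack([S['pixels'][0:300,200:600],T['pixels'][100:400,200:600]])[:,:,::-1])"
```

```text
([-0.6, 0.6, 2.28, 2.47, 1.31, 1.74], [624.0, -159.0, 261.0], [-1.57, 0.05, 0.042])
```

View pics/c4.png

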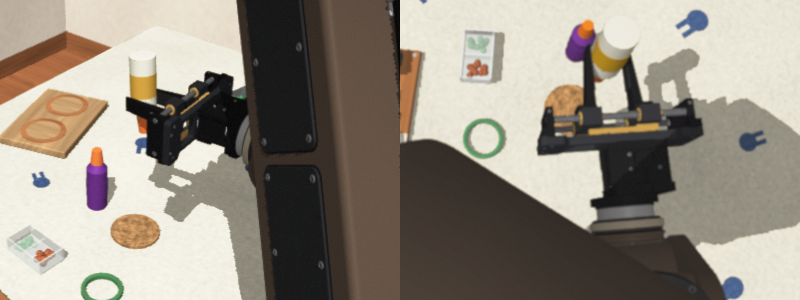

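The bottle is upside down, with its base up at side-crop (143,65) and its cap below at (143,128). I'll hold it a little longer, then turn it back.

apply_moves --pt "1 0 0 0 0" --pt "1 0 0 0 0" --pt "1 0 0 0 0" --pt "1 0 0 0 -7" --pt "1 0 0 0 -8" --pt "1 0 0 0 -8.5" --pt "1 0 0 0 -8.5" --pt "1 0 0 0 -8.5" --pt "1 0 0 0 -8.5" --pt "1 0 0 0 -8.5"

```text
t: 22.5
eef_pos: [623.8, -158.8, 261.3]
tcp_rot: [-2.579, 0.05, 0.042]
ft_force: [-0.5, 1.0, -1.5]
opening: 0.414
```

apply_moves --pt "1 0 0 0 -8.5" --pt "1 0 0 0 -8.5" --pt "1 0 0 0 -8.5" --pt "1 0 0 0 -8.5" --pt "1 0 0 0 -8.5" --pt "1 0 0 0 -8.5" --pt "1 0 0 0 -8.5" --pt "1 0 0 0 -8.5" --pt "1 0 0 0 -8.5" --pt "1 0 0 0 -8.5"

```text
t: 23.5
eef_pos: [623.8, -158.8, 261.3]
tcp_rot: [2.221, 0.05, 0.042]
ft_force: [0.4, 0.0, -0.8]
opening: 0.414
```

apply_moves --pt "1 0 0 0 -8.5" --pt "1 0 0 0 -8.5" --pt "1 0 0 0 -8.5" --pt "1 0 0 0 -8.5" --pt "1 0 0 0 -3.5" --pt "1 0 0 0 0"

```text
t: 24.1
eef_pos: [623.8, -158.8, 261.3]
tcp_rot: [1.571, 0.05, 0.042]
ft_force: [0.1, 0.0, -1.5]
opening: 0.411
```

```bash
python3 - <<'E'
from sim import *
q=status.state()['joints'];s,R=tool();print(show(q));print('grasp',(s['eef_pos']-8*R[:,0]).round(1)); print(R.round(3))
S=cam('side')
hsv=cv2.cvtColor(S['pixels'],cv2.COLOR_RGB2HSV); m=cv2.inRange(hsv,(8,90,60),(18,220,200)); k=np.zeros_like(m); k[205:255,300:375]=m[205:255,300:375]
cs=max(cv2.findContours(k,cv2.RETR_EXTERNAL,cv2.CHAIN_APPROX_NONE)[0],key=cv2.contourArea)[:,0].astype(float)
Pt=np.array([onz(S,p,6)[:2] for p in cs]); r=least_squares(lambda v:np.hypot(*(Pt-v[:2]).T)-v[2],[614,-150,45],loss='soft_l1',f_scale=1.5);print('coaster',r.x)
# bottle axis tilt in side view: white/yellow + cap
b,_=blobs(S,(3,180,120),(12,255,255),box=(300,40,400,140));print('cap',b)
b,_=blobs(S,(15,120,80),(25,255,255),box=(300,60,400,190));print('band',b)
g=s['eef_pos']-8*R[:,0]
for z in (-72,-20,0,53): print(z,proj(S,[g+[0,0,z]]).round(1))
E
```

```text
([-0.6, 0.6, 2.28, 2.47, 1.31, -1.41], [624.0, -159.0, 261.0], [1.571, 0.05, 0.042])
grasp [ 615.8 -159.1  261.7]
[[ 0.998  0.05   0.042]
 [ 0.042  0.001 -0.999]
 [-0.05   0.999 -0.001]]
coaster [ 611.42375797 -147.95885364   44.15122786]
cap [(np.int32(226), array([338,  68,  14,  21], dtype=int32), array([344.6,  78.6]))]
band [(np.int32(41), array([390,  87,   9,  11], dtype=int32), array([394.9,  91.2])), (np.int32(55), array([381,  97,  19,  17], dtype=int32), array([390.1, 105.8])), (np.int32(47), array([366, 104,   9,  11], dtype=int32), array([371. , 108.7])), (np.int32(281), array([330, 114,  17,  20], dtype=int32), array([337.8, 124.2]))]
-72 [[341.7 140.5]]
-20 [[343.4 112. ]]
0 [[344.  100.4]]
53 [[345.9  68.3]]
```

apply_moves --pt "1 1.5 -40 -2 0" --pt "1 2 -40 -2 0" --pt "1 2 -40 0 0" --pt "1 2 -36 0 0" --pt "1 1 -15 0 0" --pt "1 0 -4 0 0" --pt "1 0 0 0 0" --pt "1 0 0 0 0"

```text
t: 24.95
eef_pos: [623.5, -154.6, 87.2]
tcp_rot: [1.572, 0.049, 0.042]
ft_force: [0.4, 0.8, -1.5]
opening: 0.413
```

apply_moves --pt "1 0 -2 0 0" --pt "1 0 -1 0 0" --pt "1 0 0 0 0"

```text
t: 25.25
eef_pos: [623.3, -154.6, 83.7]
tcp_rot: [1.572, 0.049, 0.042]
ft_force: [0.1, -0.3, -1.3]
opening: 0.41
```

apply_moves --pt "1 0 -1.5 0 0" --pt "1 0 -1 0 0" --pt "1 0 0 0 0"

```text
t: 25.55
eef_pos: [623.1, -154.6, 80.7]
tcp_rot: [1.572, 0.049, 0.042]
ft_force: [0.0, 0.4, 0.6]
opening: 0.414
```

Contact: the vertical force went from -1.4 to +0.6 N. Releasing and backing off.

apply_moves --pt "0.4 0 0 0 0" --pt "0.2 0 0 0 0" --pt "0.1 0 0 0 0" --pt "0.1 0 0 0 0" --pt "0.1 -10 0 0 0" --pt "0.1 -30 0 0 0" --pt "0.1 -40 0 0 0" --pt "0.1 -30 0 0 0"

```text
t: 26.35
eef_pos: [511.6, -158.8, 87.2]
tcp_rot: [1.573, 0.049, 0.041]
ft_force: [0.4, -0.0, -1.4]
opening: 0.899
```

```bash
python3 - <<'E'
from sim import *
q=status.state()['joints'];s,R=tool();print(s['t'],show(q))
S=cam('side');T=cam('top')
cv2.imwrite('pics/c5.png',np.hstack([cv2.resize(S['pixels'][130:380,200:400],None,fx=2,fy=2),T['pixels'][50:350,100:500].copy().repeat(1,0) if False else cv2.resize(T['pixels'][100:350,180:420],(480,500))])[:,:,::-1])
o=[]
for n,c,box in(('s',S,(280,120,420,240)),('t',T,(330,150,430,230))):
    b,_=blobs(c,(3,180,120),(12,255,255),box=box); print(n,[(int(a),ce) for a,_,ce in b])
# jig geometry in world from both views
for n,fn,c in(('side','s0',S),('top','t0',T)):
    im=cv2.imread(f'pics/{fn}.png');c=dict(c,pixels=im[:,:,::-1].copy())
    b,m=blobs(c,(4,120,50),(16,255,200),box=(120,270,310,440) if n=='side' else (120,135,230,320))
    Pt=np.array([onz(c,p,12)[:2] for p in cv2.findNonZero(m)[:,0].astype(float)]);print(cv2.minAreaRect(Pt.astype(np.float32)))
E
```

```text
26.35 ([-0.81, 1.15, 2.51, 2.24, 1.85, -1.97], [511.0, -159.0, 87.0], [1.573, 0.049, 0.041])
s [(153, array([296.5, 156.7])), (175, array([337.2, 178.8]))]
t [(30, array([382.6, 188.7])), (20, array([378.6, 196.4]))]
((590.5237426757812, 179.889404296875), (113.98199462890625, 280.1087646484375), 81.89459991455078)
((593.2163696289062, 176.89633178710938), (107.23861694335938, 274.8934020996094), 82.10000610351562)
```

View pics/c5.png

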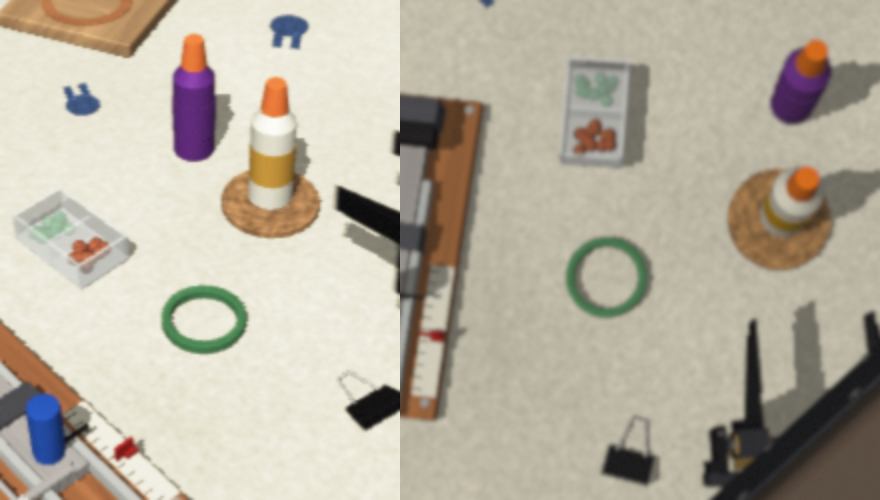

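The bottle stands upright on the coaster (side half (272,145) over the cork at (272,200)). The bead box, bangle, clip and purple bottle are where they were. Next is the knob.

```bash
python3 -c "
from sim import *
q=status.state()['joints'];print(show(q))
q,o=plan(q,[((480,-120,210),45,0,0,0),((480,180,210),48,0,0,0),((485,179,73),48,0,0,0)])
q,o=plan(q,[((562,182,73),30,0,0,0),((530,187,73),30,0,0,1)])
"
```

```text
([-0.82, 1.15, 2.51, 2.24, 1.85, -1.96], [511.0, -160.0, 86.0], [1.576, 0.052, 0.038])
[0, -12.0, 41.0, -14.0, 0] ([-0.81, 1.06, 2.58, 2.25, 1.84, -1.95], [500.0, -147.0, 127.0], [1.576, 0.052, 0.038])
[0, -12.0, 41.0, -14.0, 0] ([-0.8, 0.96, 2.63, 2.27, 1.82, -1.91], [490.0, -133.0, 169.0], [1.576, 0.052, 0.038])
[0, -12.0, 40.0, -14.0, 0] ([-0.8, 0.83, 2.68, 2.29, 1.76, -1.84], [480.0, -120.0, 210.0], [1.576, 0.052, 0.038])
[0, 2.0, -0.0, -43.0, 0] ([-0.66, 0.88, 2.73, 2.4, 1.88, -1.88], [480.0, -77.0, 210.0], [1.576, 0.052, 0.038])
[0, 2.0, -0.0, -43.0, 0] ([-0.5, 0.93, 2.78, 2.54, 2.0, -1.87], [479.0, -35.0, 210.0], [1.576, 0.052, 0.039])
[0, 2.0, -0.0, -43.0, 0] ([-0.35, 0.95, 2.79, 2.69, 2.07, -1.81], [479.0, 2.0, 210.0], [1.576, 0.052, 0.043])
[0, 2.0, -0.0, -44.0, 0] ([-0.19, 0.95, 2.79, 2.86, 2.1, -1.72], [478.0, 38.0, 210.0], [1.577, 0.052, 0.049])
[0, 3.0, -0.0, -47.0, 0] ([-0.04, 0.92, 2.77, 3.03, 2.06, -1.62], [478.0, 73.0, 210.0], [1.577, 0.052, 0.058])
[0, 4.0, -0.0, -48.0, 0] ([0.12, 0.87, 2.72, 3.2, 1.97, -1.54], [481.0, 110.0, 211.0], [1.578, 0.052, 0.066])
[0, 3.0,
[... 275 characters left out ...]
], [485.0, 169.0, 120.0], [1.578, 0.054, 0.071])
[0, 3.0, -47.0, -9.0, 0] ([0.38, 1.25, 2.56, 3.51, 2.15, -1.34], [485.0, 179.0, 73.0], [1.578, 0.054, 0.071])
[0, 26.0, 1.0, 1.0, 0] ([0.35, 1.2, 2.51, 3.45, 2.05, -1.4], [511.0, 180.0, 72.0], [1.578, 0.054, 0.071])
[0, 26.0, 2.0, 1.0, 0] ([0.32, 1.15, 2.45, 3.41, 1.96, -1.44], [537.0, 180.0, 73.0], [1.578, 0.054, 0.071])
[0, 25.0, 1.0, 0.0, 0] ([0.3, 1.12, 2.4, 3.39, 1.88, -1.48], [562.0, 182.0, 73.0], [1.578, 0.054, 0.071])
[1, -16.0, -1.0, -3.0, 0] ([0.32, 1.14, 2.43, 3.41, 1.93, -1.45], [546.0, 184.0, 73.0], [1.578, 0.054, 0.071])
[1, -15.0, -0.0, -4.0, 0] ([0.35, 1.15, 2.46, 3.44, 1.97, -1.43], [530.0, 187.0, 73.0], [1.578, 0.054, 0.071])
```

```bash
python3 -c "
from sim import *
q=status.state()['joints']
q,o=plan(q,[((525,-150,210),42,0,0,.1),((540,180,210),37,0,0,.1)],False)
for r in o: print(r)
print(show(q))
"
```

```text
[0.1, 3.0, 42.0, -3.0, 0]
[0.1, 3.0, 41.0, -4.0, 0]
[0.1, 2.0, 42.0, -3.0, 0]
[0.1, 3.0, -0.0, -37.0, 0]
[0.1, 3.0, -0.0, -37.0, 0]
[0.1, 3.0, -0.0, -36.0, 0]
[0.1, 3.0, -0.0, -37.0, 0]
[0.1, 3.0, -0.0, -36.0, 0]
[0.1, 3.0, -0.0, -37.0, 0]
[0.1, 3.0, -0.0, -36.0, 0]
[0.1, 3.0, -0.0, -37.0, 0]
[0.1, 4.0, -0.0, -36.0, 0]
([0.34, 0.74, 2.48, 3.45, 1.59, -1.54], [540.0, 180.0, 210.0], [1.576, 0.052, 0.038])
```

apply_moves --pt "0.1 0 42 -3 0" --pt "0.1 3 41 -4 0" --pt "0.1 2 42 -3 0" --pt "0.1 3 0 -37 0" --pt "0.1 3 0 -37 0" --pt "0.1 3 0 -36 0" --pt "0.1 3 0 -37 0" --pt "0.1 3 0 -36 0" --pt "0.1 3 0 -37 0"

```text
t: 27.35
eef_pos: [532.9, 73.2, 210.1]
tcp_rot: [1.573, 0.049, 0.041]
ft_force: [0.6, -0.2, 0.0]
opening: 0.9
```

apply_moves --pt "0.1 3 0 -36 0" --pt "0.1 3 0 -37 0" --pt "0.1 4 0 -36 0" --pt "0.1 0 0 0 0"

```text
t: 27.75
eef_pos: [537.9, 186.5, 210.9]
tcp_rot: [1.574, 0.047, 0.049]
ft_force: [-0.0, -1.3, 0.4]
opening: 0.899
```

```bash
python3 -c "
from sim import *
q=status.state()['joints'];print(show(q))
q,o=plan(q,[((480,180,160),42,0,0,.1),((480,179,73),40,0,0,.1),((562,182,73),25,0,0,.1)],False)
for r in o: print(r)
print(show(q))
S=cam('side');T=cam('top')
cv2.imwrite('pics/c6.png',np.hstack([S['pixels'][200:450,80:380],T['pixels'][100:350,100:400]])[:,:,::-1].repeat(1,0))
"
```

```text
([0.36, 0.74, 2.48, 3.45, 1.6, -1.54], [538.0, 187.0, 211.0], [1.574, 0.047, 0.049])
[0.1, -28.0, -27.0, 2.0, 0]
[0.1, -28.0, -26.0, 2.0, 0]
[0.1, 1.0, -29.0, 0.0, 0]
[0.1, 2.0, -29.0, 1.0, 0]
[0.1, 1.0, -29.0, 0.0, 0]
[0.1, 21.0, 1.0, 0.0, 0]
[0.1, 20.0, 1.0, 0.0, 0]
[0.1, 21.0, 1.0, 1.0, 0]
[0.1, 20.0, 1.0, 0.0, 0]
([0.32, 1.12, 2.39, 3.43, 1.88, -1.47], [562.0, 182.0, 73.0], [1.574, 0.047, 0.049])
```

View pics/c6.png

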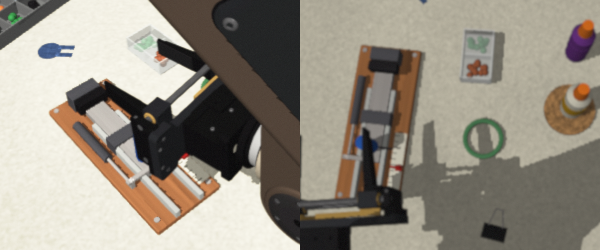

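The top half shows the open fingers above the knob, with the near finger at (370,165). The wide gap fits once parallax is allowed for. The mark is visible at (398,168) and nothing is touched. Descending behind the knob.

apply_moves --pt "0.1 -28 -27 2 0" --pt "0.1 -28 -26 2 0" --pt "0.1 1 -29 0 0" --pt "0.1 2 -29 1 0" --pt "0.1 1 -28 0 0" --pt "0.1 0 0 0 0"

```text
t: 28.45
eef_pos: [480.1, 172.1, 70.1]
tcp_rot: [1.571, 0.054, 0.039]
ft_force: [-0.3, -0.5, -0.2]
opening: 0.9
```

apply_moves --pt "0.1 21 1 0 0" --pt "0.1 20 1 0 0" --pt "0.1 21 1 1 0" --pt "0.1 0 0 0 0"

```text
t: 28.85
eef_pos: [543.7, 173.8, 76.3]
tcp_rot: [1.574, 0.045, 0.039]
ft_force: [-1.1, 0.0, 0.1]
opening: 0.899
```

```bash
python3 -c "
from sim import *
q=status.state()['joints'];s,R=tool();print(s['t'],show(q),s['ft_force'])
T=cam('top');print(proj(T,[[554,182,78],s['eef_pos']]))
print(blobs(T,(105,150,60),(125,255,255),box=(150,225,190,260))[0])
save(T,'t7.png',(110,180,240,310),4)
"
```

```text
28.85 ([0.32, 1.14, 2.44, 3.45, 1.94, -1.44], [543.0, 174.0, 76.0], [1.574, 0.045, 0.039]) [-1.13789477  0.02177342  0.0780946 ]
[[163.10566328 241.92748406]
 [168.48048541 248.55278163]]
[(np.int32(209), array([157, 237,  20,  15], dtype=int32), array([166.4, 243.9]))]
```

View pics/t7.png

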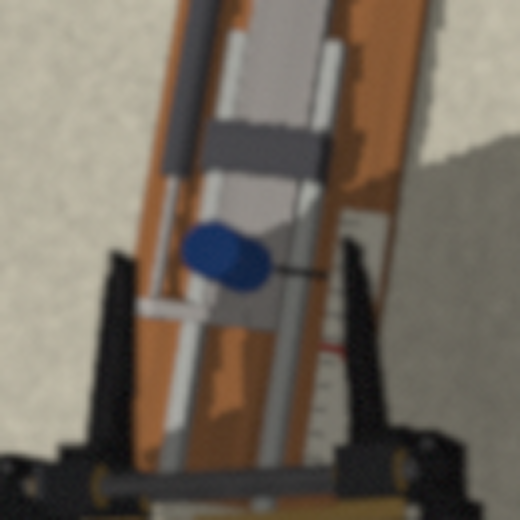

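The knob top is at crop (212,250), between the fingers at (120,300) and (350,300), about 8 mm left of centre. The pointer tip is at (325,275) and the red mark at (332,350). Centring, then advancing and gripping.

apply_moves --pt "0.1 0 -2 -8 0" --pt "0.1 9 -2 0 0" --pt "0.1 9 0 0 0" --pt "0.3 0 0 0 0" --pt "0.5 0 0 0 0" --pt "0.7 0 0 0 0" --pt "1 0 0 0 0" --pt "1 0 0 0 0" --pt "1 0 0 0 0" --pt "1 0 0 0 0"

```text
t: 29.9
eef_pos: [559.3, 184.1, 68.5]
tcp_rot: [1.572, 0.05, 0.042]
ft_force: [0.9, -0.2, -0.2]
opening: 0.366
```

```bash
python3 -c "
from sim import *
q=status.state()['joints'];s,R=tool();print(s['t'],show(q),s['ft_force'],s['opening'])
print('jig -x 10mm in tool:',(R.T@np.array([-9.903,1.386,0])).round(2))
T=cam('top');save(T,'t8.png',(110,180,240,310),4)
"
```

```text
29.9 ([0.33, 1.13, 2.39, 3.45, 1.88, -1.46], [559.0, 184.0, 68.0], [1.572, 0.05, 0.042]) [ 0.87479734 -0.18330341 -0.17305614] 0.365704624103562
jig -x 10mm in tool: [-9.82 -0.49 -1.8 ]
```

View pics/t8.png

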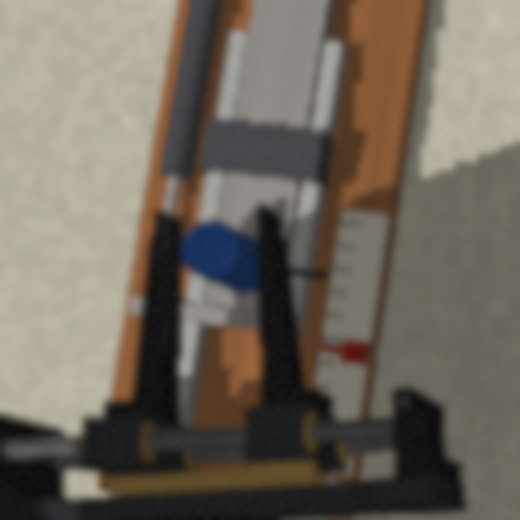

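The fingers straddle the knob and are nearly closed. The pointer tip is at crop (325,273) and the mark at (345,350). Letting the grip close, then pulling most of the way.

apply_moves --pt "1 0 0 0 0" --pt "1 0 0 0 0" --pt "1 0 0 0 0" --pt "1 0 0 0 0" --pt "1 -5 -0.2 -1 0" --pt "1 -6 -0.3 -1 0" --pt "1 -6 -0.3 -1 0" --pt "1 -5 -0.2 -1 0" --pt "1 0 0 0 0" --pt "1 0 0 0 0"

```text
t: 30.95
eef_pos: [537.4, 188.0, 68.6]
tcp_rot: [1.573, 0.049, 0.043]
ft_force: [5.4, 5.6, -1.4]
opening: 0.249
```

```bash
cat > chk.py <<'E'
from sim import *
q=status.state()['joints'];s,R=tool();print(s['t'],show(q),s['ft_force'].round(1),s['opening'])
T=cam('top');save(T,'t%d.png'%int(s['t']*100),(160,220,230,310),6)
jx=np.array([.9903,-.1386])
b,m=blobs(T,(0,120,60),(6,255,255),amin=3,box=(180,240,215,300)); b+=blobs(T,(172,120,60),(180,255,255),amin=3,box=(180,240,215,300))[0]
for a,bb,ce in b: print('red',a,bb,ce,'jigx@20',(jx@onz(T,ce,20)[:2]).round(1))
# dark pointer: darkest rows left of strip, columns of white strip edge
g=cv2.cvtColor(T['pixels'],cv2.COLOR_RGB2GRAY)
for c in range(183,196): print(c, g[240:285,c].tolist())
E
python3 chk.py
```

```text
30.95 ([0.37, 1.15, 2.43, 3.49, 1.94, -1.42], [537.0, 188.0, 68.0], [1.573, 0.049, 0.043]) [ 5.4  5.6 -1.4] 0.24914041311541063
red 30 [193 266   9   5] [197.9 267.5] jigx@20 494.1
183 [86, 87, 90, 91, 93, 94, 95, 96, 96, 97, 96, 96, 96, 96, 97, 96, 96, 95, 95, 84, 61, 52, 72, 83, 86, 83, 82, 80, 78, 76, 75, 73, 72, 71, 69, 70, 68, 67, 68, 66, 67, 66, 67, 65, 66]
184 [94, 95, 96, 96, 97, 97, 97, 97, 96, 96, 95, 93, 95, 92, 91, 91, 88, 86, 83, 74, 55, 44, 56, 70, 73, 71, 71, 71, 68, 69, 67, 67, 67, 66, 66, 65, 66, 67, 64, 66, 64, 65, 66, 64, 63]
185 [97, 96, 96, 95, 96, 95, 92, 91, 92, 90, 88, 86, 83, 81, 79, 77, 75, 74, 71, 68, 51, 39, 49, 62, 65, 66, 67, 65, 66, 66, 66, 65, 63, 63, 64, 64, 63, 63, 64, 64, 63, 63, 65, 63, 66]
186 [92, 92, 91, 89, 88, 85, 84, 80, 80, 76, 74, 73, 72, 71, 70, 68, 67, 66, 66, 64, 53, 40, 44, 58, 64, 64, 64, 64, 63, 65, 65, 62, 63, 62, 63, 63, 64, 63, 63, 63, 64, 67, 67, 69, 70]
187 [81, 80, 77, 76, 74, 73, 72, 70, 68, 67, 67, 65, 65, 65, 64, 65, 64, 62, 64, 62, 52, 40, 43, 56, 62, 64, 62, 64, 63, 63, 62, 64, 65, 65, 64, 65, 66, 67, 69, 74, 77, 75, 79, 83
[... 946 characters left out ...]
, 106, 111, 115, 115, 115, 114, 113, 114, 115]
193 [73, 77, 80, 85, 87, 88, 85, 87, 95, 103, 105, 102, 96, 99, 107, 111, 113, 108, 100, 103, 111, 114, 116, 110, 98, 90, 72, 66, 87, 103, 103, 107, 113, 115, 116, 115, 112, 114, 116, 115, 116, 116, 116, 116, 116]
194 [91, 91, 98, 104, 107, 104, 98, 97, 104, 111, 113, 109, 101, 100, 108, 115, 114, 111, 101, 104, 110, 116, 115, 110, 99, 89, 69, 60, 77, 94, 102, 110, 114, 115, 115, 115, 116, 115, 116, 115, 115, 115, 116, 114, 115]
195 [101, 98, 105, 113, 114, 110, 102, 98, 107, 114, 115, 111, 103, 101, 108, 113, 115, 112, 108, 106, 111, 114, 115, 111, 98, 82, 66, 52, 61, 75, 92, 108, 115, 116, 115, 115, 115, 116, 116, 116, 115, 115, 116, 116, 116]
```

```bash
cat > gap.py <<'E'
from sim import *
s,R=tool();T=cam('top');jx=np.array([.9903,-.1386])
g=cv2.cvtColor(T['pixels'],cv2.COLOR_RGB2GRAY).astype(float); r=T['pixels'].astype(float); red=r[:,:,0]-r[:,:,1:].mean(2)
def cen(w,r0): w=np.clip(w,0,None); return (w*np.arange(r0,r0+len(w))).sum()/w.sum()
for c in range(184,190):   # pointer (dark against both sides)
    k=256+int(np.argmin(g[256:275,c])); a=g[k-3:k+4,c]; print('ptr',c,round(cen(np.minimum(a[0],a[-1])-a-3,k-3),2),'min',a.min(),'jigx',(jx@onz(T,(c,cen(np.minimum(a[0],a[-1])-a-3,k-3)),28)[:2]).round(2))
for c in range(190,201):
    a=red[260:276,c]; a=a-np.median(a)-8
    if a.max()>6: v=cen(a,260); print('red',c,round(v,2),round(a.max()),'jigx z20',(jx@onz(T,(c,v),20)[:2]).round(2),'z13',(jx@onz(T,(c,v),13)[:2]).round(2))
print(s['t'],s['ft_force'].round(1),s['eef_pos'].round(1),s['opening'])
E
python3 gap.py
```

```text
ptr 184 261.0 min 45.0 jigx 501.52
ptr 185 261.23 min 40.0 jigx 501.34
ptr 186 261.16 min 38.0 jigx 501.65
ptr 187 261.27 min 38.0 jigx 501.67
ptr 188 261.36 min 40.0 jigx 501.71
ptr 189 261.37 min 49.0 jigx 501.9
red 190 266.1 17 jigx z20 494.88 z13 495.32
red 191 266.24 20 jigx z20 494.84 z13 495.28
red 192 266.45 21 jigx z20 494.7 z13 495.13
red 193 266.79 24 jigx z20 494.32 z13 494.76
red 194 267.02 31 jigx z20 494.16 z13 494.59
red 195 267.41 36 jigx z20 493.7 z13 494.13
red 196 267.41 42 jigx z20 493.9 z13 494.33
red 197 267.42 47 jigx z20 494.09 z13 494.52
red 198 267.48 44 jigx z20 494.18 z13 494.61
red 199 267.6 41 jigx z20 494.19 z13 494.62
red 200 267.78 36 jigx z20 494.09 z13 494.52
31.0 [ 6.2  4.8 -1.1] [537.5 187.9  68.6] 0.24654417025884748
```

View pics/t3095.png

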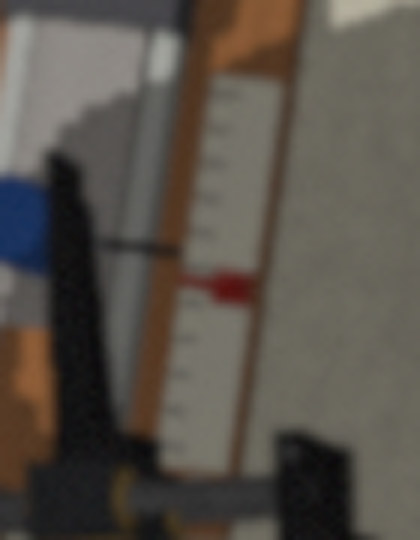

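The pointer is at crop (145,245) and the mark's blade at (195,282), so it still lacks about 7 mm in jig x. There is also some sideways force (5 N), so I'll ease a little towards +y.

apply_moves --pt "1 -3.5 -0.2 -1.2 0" --pt "1 -3.4 -0.1 -1.2 0" --pt "1 0 0 0 0" --pt "1 0 0 0 0" --pt "1 0 0 0 0"

```text
t: 31.55
eef_pos: [530.5, 189.0, 68.6]
tcp_rot: [1.572, 0.049, 0.04]
ft_force: [6.0, -1.3, -1.6]
opening: 0.245
```

```bash
sed -i 's/g\[256:275,c\]/g[258:275,c]/; s/k=256+/k=258+/' gap.py; python3 gap.py; python3 -c "
from h import *
T=cam('top');save(T,'t9.png',(160,220,230,310),6)"
```

```text
ptr 184 265.31 min 42.0 jigx 494.47
ptr 185 265.39 min 40.0 jigx 494.54
ptr 186 265.55 min 42.0 jigx 494.48
ptr 187 265.58 min 41.0 jigx 494.62
ptr 188 265.66 min 43.0 jigx 494.7
ptr 189 265.52 min 49.0 jigx 495.12
red 190 266.24 11 jigx z20 494.64 z13 495.08
red 191 266.23 20 jigx z20 494.86 z13 495.3
red 192 266.44 20 jigx z20 494.7 z13 495.14
red 193 266.77 25 jigx z20 494.36 z13 494.8
red 194 267.02 30 jigx z20 494.16 z13 494.59
red 195 267.36 35 jigx z20 493.79 z13 494.22
red 196 267.44 41 jigx z20 493.85 z13 494.28
red 197 267.38 48 jigx z20 494.14 z13 494.58
red 198 267.48 46 jigx z20 494.19 z13 494.62
red 199 267.63 42 jigx z20 494.13 z13 494.57
red 200 267.75 36 jigx z20 494.14 z13 494.57
31.55 [ 6.  -1.3 -1.6] [530.5 189.   68.6] 0.24472482954957642
```

View pics/t9.png

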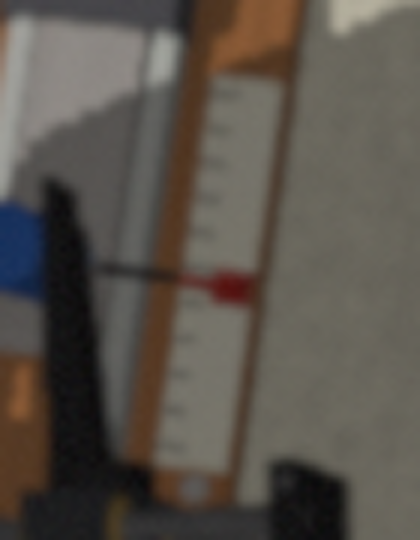

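The pointer at crop (140,270) now runs straight into the mark's blade at (190,282): jig x 494.6 against 494.7. The 6 N pull fits the spring. One settling check and a look at the bystanders, then I hand in.

apply_moves --pt "1 0 0 0 0" --pt "1 0 0 0 0" --pt "1 0 0 0 0" --pt "1 0 0 0 0" --pt "1 0 0 0 0"

```text
t: 32.15
eef_pos: [530.5, 189.0, 68.6]
tcp_rot: [1.572, 0.05, 0.041]
ft_force: [5.5, -1.0, -1.2]
opening: 0.248
```

```bash
python3 gap.py | grep -E 'ptr 18[678]|red 19[12]|^3'; python3 -c "
from h import *
T=cam('top');a=cv2.imread('pics/t0.png');b=T['pixels'][:,:,::-1]
for n,(x0,y0,x1,y1) in dict(box=(258,125,300,185),bangle=(258,212,310,262),clip=(276,305,315,345),purple=(360,115,400,165),bottle=(340,175,405,240)).items():
    p,q=[cv2.cvtColor(np.ascontiguousarray(i[y0:y1,x0:x1]),cv2.COLOR_BGR2GRAY).astype(np.float32) for i in(a,b)]
    print(n,np.round(cv2.phaseCorrelate(p,q,cv2.createHanningWindow(p.shape[::-1],cv2.CV_32F)),2))"
```

```text
ptr 186 265.36 min 40.0 jigx 494.78
ptr 187 265.45 min 41.0 jigx 494.83
ptr 188 265.55 min 42.0 jigx 494.88
red 191 266.27 19 jigx z20 494.8 z13 495.23
red 192 266.49 20 jigx z20 494.63 z13 495.06
32.15 [ 5.5 -1.  -1.2] [530.5 189.   68.6] 0.24779897036189466Traceback (most recent call last):
  File "<string>", line 6, in <module>
    print(n,np.round(cv2.phaseCorrelate(p,q,cv2.createHanningWindow(p.shape[::-1],cv2.CV_32F)),2))
            ~~~~~~~~^^^^^^^^^^^^^^^^^^^^^^^^^^^^^^^^^^^^^^^^^^^^^^^^^^^^^^^^^^^^^^^^^^^^^^^^^^^^^
    return _wrapfunc(a, 'round', decimals=decimals, out=out)
    return _wrapit(obj, method, *args, **kwds)
    conv = _array_converter(obj)
ValueError: setting an array element with a sequence. The requested array has an inhomogeneous shape after 1 dimensions. The detected shape was (2,) + inhomogeneous part.
```

```bash
python3 -c "
from h import *
T=cam('top');a=cv2.imread('pics/t0.png');b=T['pixels'][:,:,::-1]
for n,(x0,y0,x1,y1) in dict(box=(258,125,300,185),bangle=(258,212,310,262),clip=(276,305,315,345),purple=(360,115,400,165),bottle=(340,175,405,240)).items():
    p,q=[cv2.cvtColor(np.ascontiguousarray(i[y0:y1,x0:x1]),cv2.COLOR_BGR2GRAY).astype(np.float32) for i in(a,b)]
    s,r=cv2.phaseCorrelate(p,q,cv2.createHanningWindow(p.shape[::-1],cv2.CV_32F)); print(n,np.round(s,2),round(r,2))
print(env.job_done())"
```

```text
box [ 0.41 -0.18] 0.92
bangle [-1.12  0.63] 0.4
clip [-0.29  0.34] 0.76
purple [-0.11  0.  ] 1.0
bottle [-1.76  0.48] 0.92
the job is handed in; nothing more can be done
None
```

The job is done and handed in at about 32 s of the 67 s allowed. No verdict came back.

- **Bottle:** I gripped it from the side and lifted it. It was upside down for about 1.2 s, then went back upright on the coaster and was released. I set it down about 4 mm nearer the coaster's centre than it had stood. The picture taken after release shows it upright on the cork.
- **Tilting the tool:** the moves have no direct tilt. I made the tool horizontal by pushing it past its reach limit, which worked as planned.
- **Slide:** I pulled it out by the blue knob and was still gripping it when I handed in. The last readings in the jig's x were 494.8 for the pointer and 494.7 for the mark's blade. The mark's foot read about 0.5 mm lower, so I take the alignment as good to about 0.5 mm. The pull was steady at about 6 N, as the spring should give.
- **Bystanders:** comparing pictures from start to finish, the bead box, clip and purple bottle shifted by less than half a pixel.
- **Uncertain check:** the bangle read about 1.3 pixels (roughly 2 mm) of shift, but with a weak match. The arm's shadow lay near it, and no move came near it, so I put this down to the changed lighting. I did not confirm it in a further picture.

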